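# Load the spacer rings into the tilted loading sleeve

## Robot

A 6-joint arm with a two-finger parallel gripper is mounted at the origin on the work surface. World frame = base frame: x ahead of the robot, y to its left, z up, the work surface at z = 0. Lengths are in m, angles in rad, forces in N, time in s.
With the tool pointing down it reaches from about 0.3 to 0.85 m from the base axis. Payload 5.4 kg.
Tool frame: the origin (TCP) lies midway between the tips of the shut fingers; the grasp point (between the pads) lies 19 mm behind it (manip.pinch_z is the distance from the TCP to the grasp point, in m); y points along the fingers, z is the direction in which the jaws open and shut, and the axes are right-handed (so a half turn about y gives the same grasp; the last joint's range is limited). The gripper opens to 85 mm and grips with 20 to 120 N. Pads are 22 mm wide; open, the fingers measure 114 mm over their backs; the gripper's body (76 mm by 85 mm) begins 54 mm behind the grasp point. The pads swing forward as they close: fully open they stand 13 mm farther back than shut.
Start: joints at [1.029, 0.158, 1.597, -0, 1.386, -0.21], TCP at [0.187, 0.544, 0.231] pointing down, gripper open.
Joint ranges: [-2.91, 2.91], [-0.94, 2.29], [0.18, 2.7], [-1.29, 4.43], [0.17, 2.64], [-3, 3]. Speed limits (rad/s): [2.57, 2.57, 3.14, 3.14, 3.14, 3.14].

## Interface

Orientations are given as a unit quaternion [x, y, z, w].
In Python, from rig import monitor, cams, close_job, manip gives the robot as it stands.
- The arm moves only by the tool play_rows, never from a script. Its argument "motion" is a list of rows, each a list of 3 entries, a list of its own where there are three numbers: the finger opening in cm, from 0 to 8.54, then the shift along the tool's x, y, z in cm, then the turn, a rotation vector about the tool's x, y, z in rad. In form: [[claw, [x, y, z], [ax, ay, az]], ...]. A call has exactly 8 rows; each row shifts and turns the commanded pose from where the row before left it, along the tool's axes as they then stand; what a row does not reach is not made up. A row lasts 1/12 s, in which the tool goes at most 41.7 mm and 7.16 degrees, less where a joint would pass 70% of its speed; a pose out of reach is approached as far as the arm can. A call with a gripper value outside its range is refused whole. The fingers move at their own pace and stop on an object; "grip_force" is the grip in N (left out, the last holds). Time passes only in rows, so rows that do not move let the fingers close, or fill a call up. It gives the time, the measured TCP pose, the force and the opening at its end, in the units of the state.
- monitor.get_state(): the state, without advancing time (a new reading comes with each control period).
- cams.capture(name): name is "scene" or "top" or "wrist"; returns a dict with "image" (480x640x3 uint8, red, green, blue), "K" (3x3 intrinsics, pixels), "D" ([k1, k2, p1, p2, k3] as OpenCV has them; the pictures are not rectified), "world_to_cam" (4x4, takes a point from world to camera coordinates). Camera axes: x right, y up, looking along -z (the intrinsics and any distortion apply to the point x, -y, -z); pixel columns grow to the right and rows downward; lengths in m; the calibration is good to about 2 mm. A picture is of the moment at which its call begins. There is no depth.
- close_job(): hands the job in, once; it reports no verdict.
The state is a dict: "time": time; "joint_pos": joint angles; "joint_vel": joint speeds; "effort": joint torques, N m; "eef_pos": TCP position; "ee_rot": TCP orientation; "contact_force": force on the tool from outside, world axes, zero at the start; "torque": the same for the moment, N m; "width": finger opening in m.
Only numpy, scipy, OpenCV 4.12 (cv2) and the standard library are available. Lean on these libraries where they do the work, as an engineer would, in place of code of your own. Each camera call takes 0.05 s, during which the arm holds its last target.

## Task

Load the clear tube in the tilting stand with the three spacer rings so that they lie flat on one another as one column, fully home on the tube's floor: the brass ring at the bottom, the bright steel one in the middle and the black one on top. Do not push the stand's tube out of its set angle, leave the collet nut and the other things on the bench where they are, and let go of everything at the end.

Things in the scene. Friction and masses are not known exactly. Their poses are not given: they have to be found in the camera images.
- sleeve_mouth (a point): Centre of the mouth, in the plane of the red rim, of a clear tube with a closed flat floor, held in a tilting stand. It leans 24 to 36 deg from vertical, roughly away from the robot (out over +x). z axis = tube axis, out of the mouth; y axis level, along the tilting axis. Bore 45.2 mm, depth mouth to floor 46 mm, outside 55.2 mm across; inner edge of the mouth with a 2 mm 45-deg bevel.
- sleeve_floor (a point): Centre of the tube's inner floor, 46 mm below the mouth along the axis, same axes. The three rings fill 42 mm, so the full column ends 4 mm inside the mouth. A ring can cock and stick on its way down; a push of 5 to 15 N along the axis with the closed fingers squares it and sends it home.
- stand: Dark steel stand, bolted down; origin centre of underside below the tilting axis, z up, turned up to 20 deg. Base 150 x 130 x 16 mm. Two cheeks 36 mm wide, 10 mm thick, 36 to 46 mm either side of the tube's axis along y, with black thumbscrews out to 70 mm, end 6 mm above the tilting axis, which is 95 mm up and 32 mm below the mouth along the tube. The tilt is stiff (8 N m); do not move it.
- mat: Blue-grey rubber mat, 210 by 190 mm, 4 mm thick, fixed; origin centre of underside. The three rings and the nut lie on it in any order, about 75 mm or more apart (centres).
- brass_ring_center (a point): Centre (half-way up) of the brass spacer ring: outside 44 mm, thickness 14 mm, hole 18 mm (too small for a finger), 0.145 kg. Lies flat on the rubber mat, z axis = ring axis. It may be gripped across its outside and held by the upper half, so that the lower half stands out past the fingertips.
- steel_ring_center (a point): Centre of the bright steel spacer ring, same size, 0.135 kg, flat on the mat.
- black_ring_center (a point): Centre of the black spacer ring, same size, 0.065 kg, flat on the mat.
- collet_nut_center (a point): Centre of a grey collet nut, 32 mm across and 20 mm high, that also lies on the mat. It is to be left alone.
- arbor: A steel arbor, upright, 62 mm across, 135 mm tall, on the right; leave alone. Origin: centre of its foot.
- jaw_block: A steel jaw block, 40 x 75 x 44 mm, near the middle beyond the mat and stand; leave alone. Origin: centre of its underside.
- carton: A white paper carton, 60 x 60 x 55 mm; leave alone. Origin: centre of its underside.
- hex_key: A dark hex key, 110 mm long, 8 mm thick, lying along x between mat and stand; leave alone. Origin: half-way along, on the bench.
- oil_bottle: A white oil bottle with a red cap, 48 mm across, 130 mm tall, to the left; leave alone. Origin: centre of its foot.
- driver: A green-handled screwdriver lying to the left; leave alone. Origin: on the bench below its middle.
Mind the look-alikes: they are no part of the job. Leave any red or turquoise look-alike of the part that bears steel_ring_center alone.

How it is judged:
By the outcome, as a careful person would: the job done as asked, in the order asked, and still so for the second after the job is handed in, with the robot touching nothing.
It also fails if it takes over 72 s, if anything falls off the work surface, if the arm or the gripper's body presses on something with over 40 N, if the wrist force passes 120 N, or if a joint passes its speed limit or range.

## Working session

There is one attempt and no reset: what is moved stays moved. The work goes in short steps, Python scripts to look and compute and a tool call to move; the robot and the scene stay as the last step left them, time stands still between calls to the robot, and variables do not carry over. Pictures are saved under pics/ and viewed, and the job is handed in when it is done.

Besides the shell and the picture viewer there is one more tool, called after ">>>" by a JSON object that holds its "method" and its "body", one argument or row to a line. play_rows: Moves the arm, as the interface text tells. Its arguments: {"type":"object","properties":{"motion":{"type":"array","items":{"type":"array"}},"grip_force":{"type":"number"}},"required":["motion"]}

```bash
ls; mkdir -p pics
python3 - <<'E'
from rig import monitor,cams,manip
import cv2
print(monitor.get_state()); print([ (a,getattr(manip,a)) for a in dir(manip) if a[0]!='_'])
for n in ["scene","top","wrist"]:
    c=cams.capture(n); cv2.imwrite(f"pics/{n}0.png",c["image"][:,:,::-1]); print(n,c["K"],c["D"],c["world_to_cam"])
E
```

```text
pics
{'time': 0.0, 'joint_pos': array([ 1.02889723e+00,  1.59074449e-01,  1.59826785e+00,  2.20786487e-05,
        1.38622424e+00, -2.10100714e-01]), 'joint_vel': array([ 0.00100043,  0.00075546, -0.00215486,  0.00183315, -0.00267199,
        0.00026241]), 'effort': array([ 1.59568531e-04, -3.96005559e+01, -3.31426692e+01, -2.76463079e-04,
        8.52918980e-03, -6.14445348e-07]), 'eef_pos': array([0.1869885 , 0.54308842, 0.23028481]), 'ee_rot': array([ 0.69804412, -0.11703584,  0.11650905, -0.69675151]), 'contact_force': array([-0.9752264 ,  0.18288375, -0.12249908]), 'torque': array([ 0.00569563, -0.00125194, -0.02913734]), 'width': 0.08571816669780023}
[('IKError', <class 'rig.IKError'>), ('pinch_z', 0.0187)]
scene [[566.04487253   0.         317.06279561]
 [  0.         566.04487253 244.9589642 ]
 [  0.           0.           1.        ]] [-0.1093253  0.         0.         0.         0.       ] [[ 0.31419298  0.94931154 -0.0095065  -0.2018451 ]
 [-0.68980793  0.23516227  0.68473625  0.31297422]
 [ 0.65226359 -0.20858166  0.72872896 -1.81380114]
 [ 0.          0.          0.          1.        ]]
top [[523.67943371   0.         321.8124675 ]
 [  0.         523.67943371 240.35653572]
 [  0.           0.           1.        ]] [-0.06056393  0.          0.          0.          0.        ] [[-0.02044377 -0.99977463 -0.0057227   0.04531306]
 [ 0.97914496 -0.02117849  0.20205597 -0.58463422]
 [-0.20213163 -0.00147257  0.97935726 -1.04199317]
 [ 0.          0.          0.          1.        ]]
wrist [[382.84169755   0.         319.37631938]
 [  0.         382.84169755 242.94902004]
 [  0.           0.           1.        ]] [-0.06064367  0.          0.          0.          0.        ] [[ 0.32481805  0.94577    -0.00351315 -0.57360143]
 [-0.89741668  0.3070346  -0.31681708  0.04156614]
 [-0.29855743  0.10606067  0.94848015 -0.38225997]
 [ 0.          0.          0.          1.        ]]
```

View pics/scene0.png

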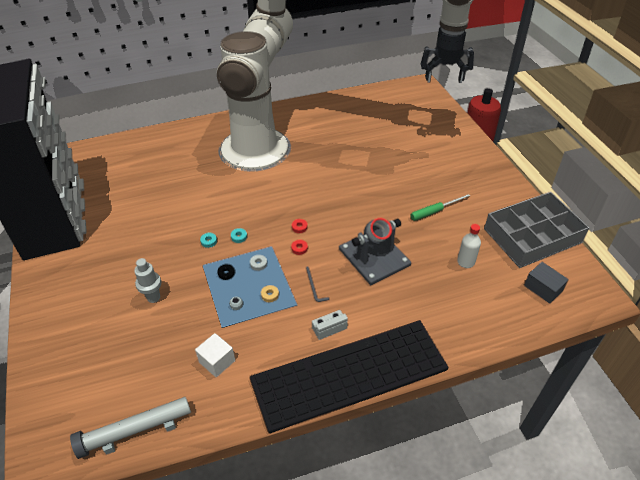

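View pics/top0.png

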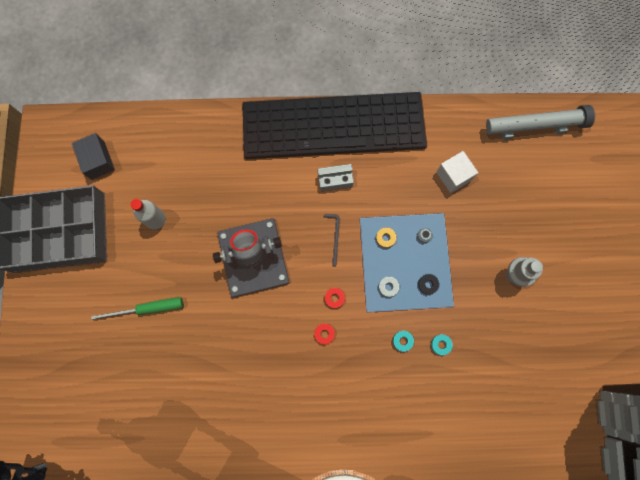

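View pics/wrist0.png

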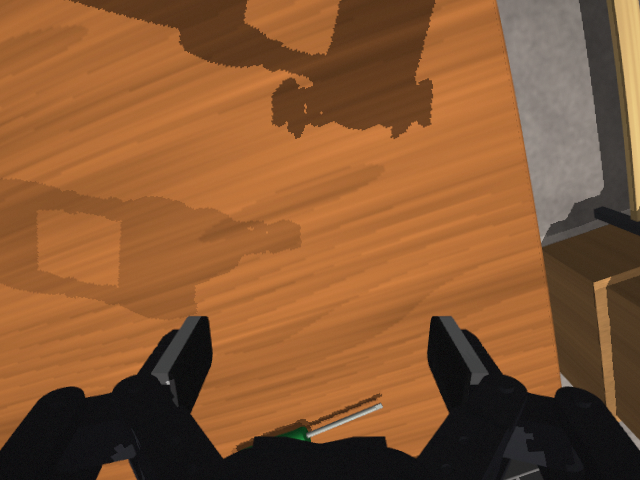

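Scene: steel, brass, black and nut sit on the mat. Top: brass (386,238), steel (389,287), black (428,285), nut (425,236), red rim (244,241). The red and turquoise look-alikes are off the mat.

```bash
cat > h.py <<'E'
import numpy as np, cv2
from rig import monitor,cams,manip
from scipy.spatial.transform import Rotation as R
def cap(n,save=None):
    c=cams.capture(n)
    if save: cv2.imwrite(f"pics/{save}.png",c["image"][:,:,::-1])
    return c
def ray(c,uv):
    p=cv2.undistortPoints(np.array(uv,float).reshape(-1,1,2),c["K"],np.array(c["D"])).reshape(-1,2)
    d=np.c_[p[:,0],-p[:,1],-np.ones(len(p))]
    T=c["world_to_cam"];Rm=T[:3,:3];o=-Rm.T@T[:3,3]
    d=d@Rm; return o,d/np.linalg.norm(d,axis=1)[:,None]
def plane(c,uv,z):
    o,d=ray(c,uv); return o+d*((z-o[2])/d[:,2])[:,None]
def proj(c,P):
    P=np.atleast_2d(P);T=c["world_to_cam"];q=P@T[:3,:3].T+T[:3,3]
    q=q*[1,-1,-1]
    return cv2.projectPoints(q,np.zeros(3),np.zeros(3),c["K"],np.array(c["D"]))[0].reshape(-1,2)
def tri(rays):
    A=np.zeros((3,3));b=np.zeros(3)
    for o,d in rays:
        M=np.eye(3)-np.outer(d,d);A+=M;b+=M@o
    p=np.linalg.solve(A,b); return p,[np.linalg.norm((np.eye(3)-np.outer(d,d))@(p-o)) for o,d in rays]
def hsv(c): return cv2.cvtColor(c["image"],cv2.COLOR_RGB2HSV)
def red(c):
    h=hsv(c); return (((h[...,0]<8)|(h[...,0]>172))&(h[...,1]>150)&(h[...,2]>70)).astype(np.uint8)
def blobs(m,amin=20):
    n,l,s,ce=cv2.connectedComponentsWithStats(m.astype(np.uint8))
    return [(i,s[i],ce[i],l==i) for i in range(1,n) if s[i][4]>=amin]
E
python3 - <<'E'
from h import *
for n in ["scene","top"]:
    c=cap(n); im=c["image"]
    print(n,"red",[(b[1].tolist(),b[2].round(1).tolist()) for b in blobs(red(c))])
    h=hsv(c)
    br=(h[...,0]>14)&(h[...,0]<28)&(h[...,1]>120)&(h[...,2]>150)
    print("brass",[(b[1].tolist(),b[2].round(1).tolist()) for b in blobs(br,60)][:12])
c=cap("top");cv2.imwrite("pics/tz.png",cv2.resize(c["image"][200:320,350:460,::-1],None,fx=5,fy=5,interpolation=cv2.INTER_CUBIC))
cv2.imwrite("pics/tz2.png",cv2.resize(c["image"][205:305,200:300,::-1],None,fx=6,fy=6,interpolation=cv2.INTER_CUBIC))
E
```

```text
scene red [([466, 0, 59, 29, 1286], [494.3, 11.8]), ([468, 96, 33, 44, 861], [485.0, 114.1]), ([291, 219, 17, 14, 190], [299.0, 225.4]), ([371, 218, 21, 21, 124], [381.2, 228.1]), ([470, 224, 10, 10, 83], [474.6, 228.5]), ([291, 239, 17, 16, 211], [299.0, 246.7])]
brass [([261, 286, 18, 14, 156], [269.3, 292.4])]
top red [([130, 199, 13, 12, 118], [136.2, 204.4]), ([230, 230, 27, 21, 141], [242.8, 239.0]), ([324, 288, 21, 21, 304], [334.3, 297.7]), ([314, 323, 21, 22, 311], [324.1, 333.6])]
brass [([0, 105, 9, 20, 138], [3.3, 113.7]), ([0, 126, 5, 19, 60], [1.7, 134.2]), ([376, 228, 20, 19, 237], [385.8, 237.1])]
```

View pics/tz.png

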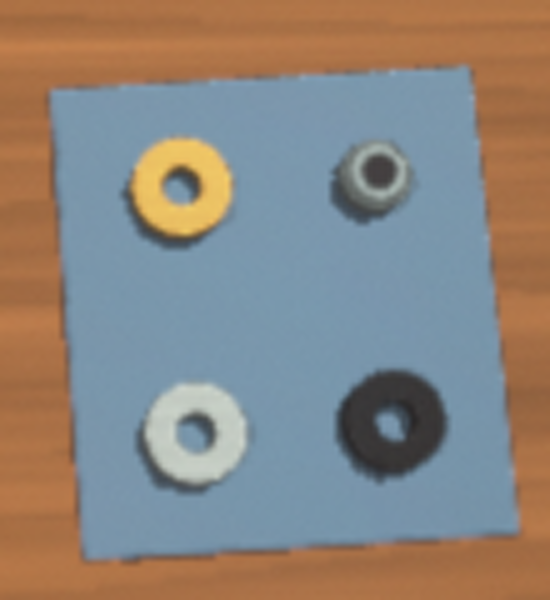

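View pics/tz2.png

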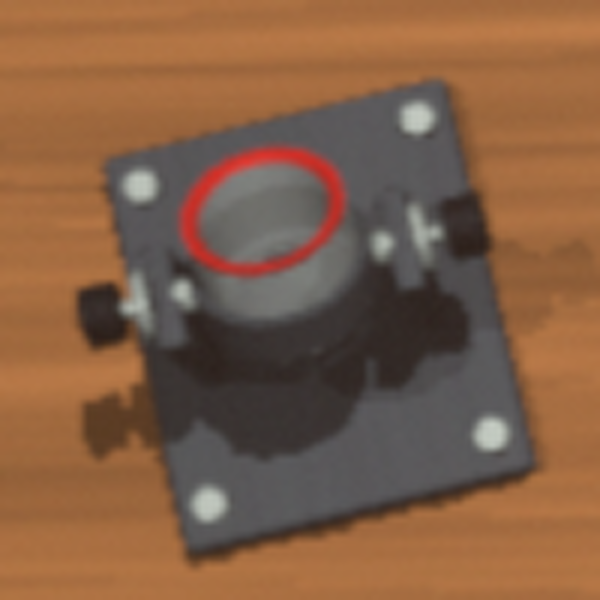

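```bash
cat >> h.py <<'E'
def ringell(m):
    cs,_=cv2.findContours(m.astype(np.uint8),cv2.RETR_EXTERNAL,cv2.CHAIN_APPROX_NONE)
    k=max(cs,key=cv2.contourArea); return cv2.fitEllipse(cv2.convexHull(k)),k.reshape(-1,2)
E
python3 - <<'E'
from h import *
c=cap("top");h=hsv(c);H,S,V=[h[...,i].astype(int) for i in range(3)]
roi=np.zeros(H.shape,bool);roi[215:311,362:452]=1
br=(H>14)&(H<28)&(S>120)&(V>150)&roi
st=(S<45)&(V>150)&roi
bk=(V<75)&roi
for n,m in [("brass",br),("steel",st),("black",bk)]:
    b=max(blobs(m,30),key=lambda b:b[1][4]); e,_=ringell(b[3]); 
    print(n,b[1].tolist(),np.round(e[0],1),np.round(e[1],1),plane(c,[e[0]],.018).round(4))
print("mat",plane(c,[(361,217),(444,213),(453,306),(367,311)],.004).round(3))
# base corners from zoom/6+ (200,205)
co=np.array([(107,160),(440,80),(535,465),(190,555)])/6+[200,205]
P=plane(c,co,.016);print("base",P.round(4),P.mean(0))
print(np.linalg.norm(np.diff(P,axis=0),axis=1))
for i,j in [(0,1),(3,2)]:
    d=P[i]-P[j]; print("yaw",np.degrees(np.arctan2(-d[0],d[1])))
for i,j in [(0,3),(1,2)]:
    d=P[i]-P[j]; print("yaw",np.degrees(np.arctan2(d[1],d[0])))
ts=np.array([(80,318),(488,222)])/6+[200,205]
T=plane(c,ts,.095);print("thumb",T.round(4),T.mean(0),np.linalg.norm(T[0]-T[1]))
r=[]
s=cap("scene")
for cc,box in [(c,(200,270,220,290)),(s,(210,245,360,400))]:
    m=red(cc);q=np.zeros_like(m);q[box[0]:box[1],box[2]:box[3]]=m[box[0]:box[1],box[2]:box[3]]
    e,k=ringell(q);print(e);o,d=ray(cc,[e[0]]);r.append((o,d[0]))
print(tri(r))
cv2.imwrite("pics/sz.png",cv2.resize(s["image"][205:285,335:415,::-1],None,fx=7,fy=7,interpolation=cv2.INTER_CUBIC))
E
```

```text
brass [376, 228, 20, 19, 236] [385.8 237.1] [18.7 18.8] [[ 0.5984 -0.1072  0.018 ]]
steel [379, 276, 21, 20, 284] [388.9 285.8] [19.9 20.6] [[ 0.4912 -0.1091  0.018 ]]
black [418, 275, 21, 20, 280] [427.9 284.2] [19.3 20.6] [[ 0.4928 -0.1931  0.018 ]]
mat [[ 0.648 -0.055  0.004]
 [ 0.654 -0.242  0.004]
 [ 0.446 -0.248  0.004]
 [ 0.439 -0.061  0.004]]
base [[0.619  0.2619 0.016 ]
 [0.6465 0.1392 0.016 ]
 [0.5033 0.1053 0.016 ]
 [0.4733 0.2293 0.016 ]] [0.5605436  0.18393214 0.016     ]
[0.12569891 0.14720868 0.12751433]
yaw 12.643456503202376
yaw 13.574102465199656
yaw 12.613540473544669
yaw 13.313180180235667
thumb [[0.5464 0.2538 0.095 ]
 [0.5766 0.1154 0.095 ]] [0.56148469 0.18459396 0.095     ] 0.14161251933005545
((243.21755981445312, 239.69956970214844), (19.874601364135742, 27.462512969970703), 70.59272766113281)
((381.0051574707031, 228.00233459472656), (19.752670288085938, 22.699968338012695), 141.58531188964844)
(array([0.5774304 , 0.18874622, 0.12079363]), [np.float64(0.0005299659090461277), np.float64(0.0005299659090461268)])
```

View pics/sz.png

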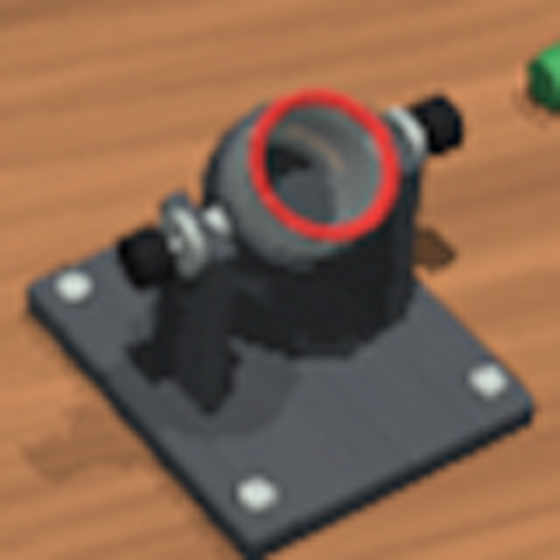

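```bash
cat >> h.py <<'E'
def TR():
    s=monitor.get_state(); return s,R.from_quat(s["ee_rot"]).as_matrix(),s["eef_pos"]
YAW=np.radians(13.0)
def axes(tilt,yaw=YAW):
    a=np.array([np.sin(tilt)*np.cos(yaw),np.sin(tilt)*np.sin(yaw),np.cos(tilt)])
    y=np.array([-np.sin(yaw),np.cos(yaw),0]); return np.c_[np.cross(y,a),y,a]
def toolR(app,jaw):
    app=app/np.linalg.norm(app); jaw=jaw-app*(jaw@app); jaw/=np.linalg.norm(jaw)
    return np.c_[np.cross(app,jaw),app,jaw]
def delta(Rc,pc,Rt,pt):
    return (Rc.T@(np.array(pt)-pc)*100), R.from_matrix(Rc.T@Rt).as_rotvec()
E
python3 - <<'E'
from h import *
s,Rm,p=TR();print(Rm.round(3),p)
c=cap("wrist");T=c["world_to_cam"];o=-T[:3,:3].T@T[:3,3]
print("cam in tool",Rm.T@(o-p)); print("cam axes in tool",(Rm.T@T[:3,:3].T).round(3))
E
```

```text
[[ 0.945 -0.     0.326]
 [-0.326 -0.     0.945]
 [-0.    -1.    -0.   ]] [0.1872755  0.54355156 0.23116147]
cam in tool [-8.21998100e-02 -1.43286066e-01  1.41073140e-04]
cam axes in tool [[-0.001 -0.948 -0.317]
 [ 0.002  0.317 -0.948]
 [ 1.    -0.001  0.001]]
```

```bash
cat > plan.py <<'E'
from h import *
def step(Rc,pc,Rt,pt,n,verbose=True):
    # n equal rows: constant world velocity & constant tool rotvec; print per-row tool shift of each row
    rv=R.from_matrix(Rc.T@Rt).as_rotvec()/n; dw=(np.array(pt)-pc)/n; Rk=Rc.copy()
    for k in range(n):
        print(k,(Rk.T@dw*100).round(2).tolist(),rv.round(4).tolist()); Rk=Rk@R.from_rotvec(rv).as_matrix()
E
python3 - <<'E'
from plan import *
s,Rm,p=TR(); A=axes(np.radians(31)); Rt=toolR(-A[:,2],A[:,1])
m=np.array([.577,.189,.122]); step(Rm,p,Rt,m+.10*A[:,2],16)
E
```

```text
0 [3.3, 0.15, -1.13] [-0.0094, -0.0341, 0.0329]
1 [3.26, 0.05, -1.24] [-0.0094, -0.0341, 0.0329]
2 [3.22, -0.04, -1.35] [-0.0094, -0.0341, 0.0329]
3 [3.17, -0.14, -1.46] [-0.0094, -0.0341, 0.0329]
4 [3.11, -0.22, -1.57] [-0.0094, -0.0341, 0.0329]
5 [3.04, -0.31, -1.68] [-0.0094, -0.0341, 0.0329]
6 [2.97, -0.39, -1.78] [-0.0094, -0.0341, 0.0329]
7 [2.9, -0.47, -1.89] [-0.0094, -0.0341, 0.0329]
8 [2.81, -0.55, -1.99] [-0.0094, -0.0341, 0.0329]
9 [2.72, -0.62, -2.09] [-0.0094, -0.0341, 0.0329]
10 [2.63, -0.69, -2.19] [-0.0094, -0.0341, 0.0329]
11 [2.53, -0.75, -2.28] [-0.0094, -0.0341, 0.0329]
12 [2.43, -0.81, -2.37] [-0.0094, -0.0341, 0.0329]
13 [2.32, -0.87, -2.46] [-0.0094, -0.0341, 0.0329]
14 [2.2, -0.92, -2.55] [-0.0094, -0.0341, 0.0329]
15 [2.08, -0.96, -2.63] [-0.0094, -0.0341, 0.0329]
```

>>> {"method": "play_rows", "body": {
  "motion": [
    [6,[3.3,0.15,-1.13],[-0.0094,-0.0341,0.0329]],
    [6,[3.26,0.05,-1.24],[-0.0094,-0.0341,0.0329]],
    [6,[3.22,-0.04,-1.35],[-0.0094,-0.0341,0.0329]],
    [6,[3.17,-0.14,-1.46],[-0.0094,-0.0341,0.0329]],
    [6,[3.11,-0.22,-1.57],[-0.0094,-0.0341,0.0329]],
    [6,[3.04,-0.31,-1.68],[-0.0094,-0.0341,0.0329]],
    [6,[2.97,-0.39,-1.78],[-0.0094,-0.0341,0.0329]],
    [6,[2.9,-0.47,-1.89],[-0.0094,-0.0341,0.0329]]
  ],
  "grip_force": 40
}}

```text
time: 1.12
eef_pos: [0.4087, 0.3709, 0.2196]
ee_rot: [0.711, -0.116, -0.076, -0.69]
contact_force: [0.4, 0.0, -0.0]
width: 0.0602
```

>>> {"method": "play_rows", "body": {
  "motion": [
    [6,[2.81,-0.55,-1.99],[-0.0094,-0.0341,0.0329]],
    [6,[2.72,-0.62,-2.09],[-0.0094,-0.0341,0.0329]],
    [6,[2.63,-0.69,-2.19],[-0.0094,-0.0341,0.0329]],
    [6,[2.53,-0.75,-2.28],[-0.0094,-0.0341,0.0329]],
    [6,[2.43,-0.81,-2.37],[-0.0094,-0.0341,0.0329]],
    [6,[2.32,-0.87,-2.46],[-0.0094,-0.0341,0.0329]],
    [6,[2.2,-0.92,-2.55],[-0.0094,-0.0341,0.0329]],
    [6,[2.08,-0.96,-2.63],[-0.0094,-0.0341,0.0329]]
  ]
}}

```text
time: 1.78
eef_pos: [0.6285, 0.1994, 0.2075]
ee_rot: [0.698, -0.11, -0.266, -0.656]
contact_force: [1.8, -0.6, -0.3]
width: 0.0599
```

Run:
```python
from plan import *
c=cap("wrist","w1")
s,Rm,p=TR(); A=axes(np.radians(31)); Rt=toolR(-A[:,2],A[:,1])
m=np.array([.577,.189,.122]); print(s["time"],s["width"],p,delta(Rm,p,Rt,m+.10*A[:,2]),s["joint_vel"].round(2))
```

```text
1.8333 0.060029476682376584 [0.63236256 0.19432935 0.20167471] (array([-0.62626146, -0.32684543,  0.72502685]), array([-0.00056339, -0.00203092, -0.00519243])) [ 0.01 -0.08  0.24  0.05 -0.15  0.16]
```

View pics/w1.png

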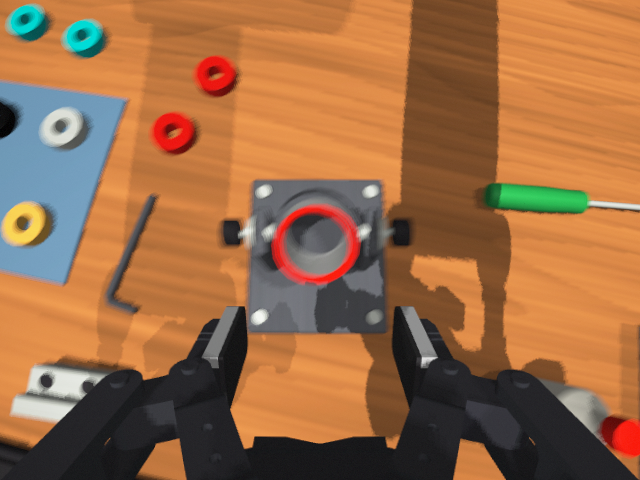

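Wrist view: red rim at (315,244), base square with image, a grey bore below the rim, slightly blurred by motion. I'll retake it settled and zoom.

Run:
```python
from plan import *
cap("wrist");c=cap("wrist","w2")
s,Rm,p=TR();print(s["time"],s["joint_vel"].round(2),p)
cv2.imwrite("pics/w2z.png",cv2.resize(c["image"][165:345,215:420,::-1],None,fx=3.5,fy=3.3,interpolation=cv2.INTER_CUBIC))
e,k=ringell(np.pad(red(c)[190:300,255:375],((190,180),(255,265))));print(e)
m=np.pad(red(c)[190:300,255:375],((190,180),(255,265)))
cs,hi=cv2.findContours(m,cv2.RETR_CCOMP,cv2.CHAIN_APPROX_NONE)
for q in cs:
    if len(q)>60: print(cv2.fitEllipse(q))
```

```text
1.9333 [ 0.05 -0.11  0.06  0.02  0.    0.02] [0.62837357 0.19868918 0.20336578]
((324.77606201171875, 239.11886596679688), (80.6085433959961, 85.17076873779297), 84.60991668701172)
((324.8035888671875, 239.06224060058594), (79.861083984375, 84.20942687988281), 85.14128875732422)
((324.7823181152344, 238.81039428710938), (65.79419708251953, 68.96773529052734), 88.92414855957031)
```

View pics/w2z.png

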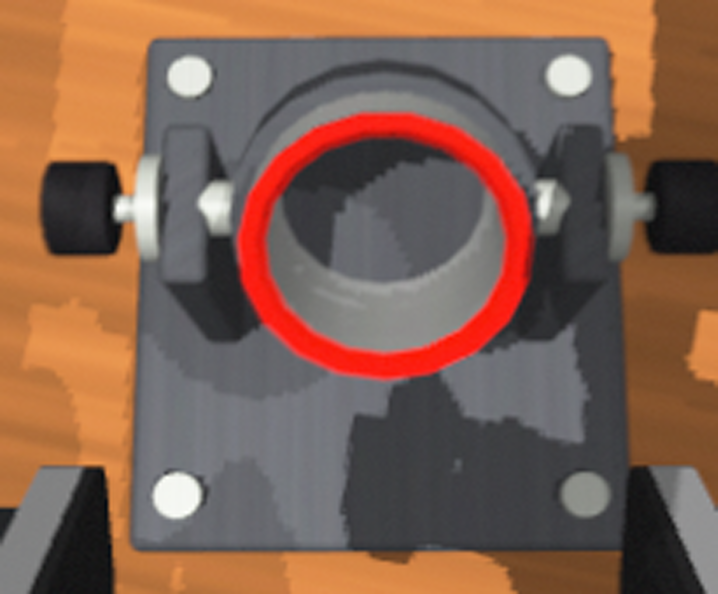

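Run:
```python
from plan import *
c=cap("wrist");s,Rm,p=TR();print(s["time"],p,s["joint_vel"].round(3))
z=cv2.resize(c["image"][195:285,275:375,::-1],None,fx=8,fy=6.6,interpolation=cv2.INTER_CUBIC)
z=cv2.convertScaleAbs(z,alpha=1.6,beta=-40)
cv2.imwrite("pics/w3z.png",z)
cv2.imwrite("pics/w3.png",c["image"][:,:,::-1])
m=np.pad(red(c)[190:300,255:375],((190,180),(255,265)))
cs,hi=cv2.findContours(m,cv2.RETR_CCOMP,cv2.CHAIN_APPROX_NONE)
q=max(cs,key=len);e=cv2.fitEllipse(q);print(e)
o,d=ray(c,[e[0]]);r=[(o,d[0])]
c2=cap("top");m=red(c2);m2=np.zeros_like(m);m2[200:270,220:290]=m[200:270,220:290]
e,_=ringell(m2);o,d=ray(c2,[e[0]]);r.append((o,d[0]));print(e)
c3=cap("scene");m=red(c3);m2=np.zeros_like(m);m2[210:245,360:400]=m[210:245,360:400]
e,_=ringell(m2);o,d=ray(c3,[e[0]]);r.append((o,d[0]));print(e)
print(tri(r),tri(r[:2]),tri([r[0],r[2]]))
```

```text
1.9833 [0.62748446 0.20028184 0.20555831] [ 0.038 -0.079  0.035  0.007  0.004  0.001]
((320.71490478515625, 241.27792358398438), (78.98956298828125, 83.72891235351562), 88.2127685546875)
((243.60421752929688, 239.53192138671875), (19.913776397705078, 26.422313690185547), 67.4182357788086)
((380.9860534667969, 227.9376220703125), (19.73921775817871, 22.916006088256836), 141.5569610595703)
(array([0.577139  , 0.18805393, 0.12164542]), [np.float64(0.001055784941901168), np.float64(0.000648288049268217), np.float64(0.0005911545537587017)]) (array([0.57693993, 0.18788083, 0.12524322]), [np.float64(7.913958012706827e-05), np.float64(7.913958012706634e-05)]) (array([0.57609673, 0.18815866, 0.12007737]), [np.float64(0.0005730015545853127), np.float64(0.0005730015545853238)])
```

View pics/w3z.png

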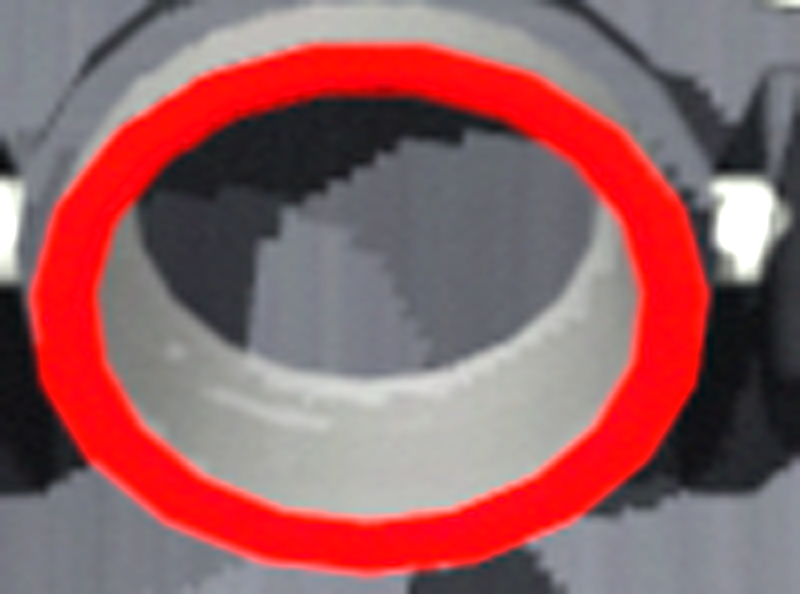

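```bash
cat > tube.py <<'E'
from plan import *
from scipy.optimize import least_squares
def tube(c,tilt0=31,yaw0=13,verbose=True):
    m=red(c); bl=[b for b in blobs(m,300)]
    # rim = ring blob closest to image center
    b=min(bl,key=lambda b:np.hypot(*(b[2]-[320,243])))
    cs,hi=cv2.findContours(b[3].astype(np.uint8),cv2.RETR_CCOMP,cv2.CHAIN_APPROX_NONE)
    cs=sorted(cs,key=len)[::-1]; out=cs[0].reshape(-1,2); 
    e=cv2.fitEllipse(out);ei=cv2.fitEllipse(cs[1]);
    V=c["image"].mean(2); pts=[]
    cx,cy=ei[0]; 
    # floor boundary: along each column from the lower inner rim upward, first strong drop in brightness
    for x in range(int(cx-24),int(cx+25)):
        dx=(x-cx)/(ei[1][1]/2); 
        yb=cy+ei[1][0]/2*np.sqrt(1-dx*dx)-3
        col=cv2.GaussianBlur(V[:,x:x+1].astype(np.float32),(1,3),0)[:,0]
        for y in range(int(yb)-1,int(cy-20),-1):
            if col[y-1]<130 and col[y]>=130: 
                pts.append((x,y-1+(130-col[y-1])/(col[y]-col[y-1]))); break
    pts=np.array(pts)
    tilt,yaw=np.radians(tilt0),np.radians(yaw0)
    for it in range(30):
        A=axes(tilt,yaw);n=A[:,2]
        o,d=ray(c,[e[0]]);d=d[0]
        # distance from outer contour radius (27.6mm, contour pixels lie 0.5 px inside)
        oo,D=ray(c,out); 
        P1=D*((d@n)/(D@n))[:,None]; f=lambda q:np.linalg.norm(P1-d-A[:,0]*q[0]-A[:,1]*q[1],axis=1)-q[2]
        q=least_squares(f,[0,0,.1]).x
        pix=1/c["K"][0,0]; L=.0276/(q[2]+.5*pix)
        C=o+L*(d+A[:,0]*q[0]+A[:,1]*q[1])
        oo,D=ray(c,pts); P=o+D*(((C-.046*n-o)@n)/(D@n))[:,None]
        rel=(P-C)@A
        g=lambda q:np.hypot(rel[:,0]-q[0],rel[:,1]-q[1])-.0226
        s=least_squares(g,[0,0],loss="soft_l1",f_scale=.0004); F=s.x
        F3=C-.046*n+A[:,0]*F[0]+A[:,1]*F[1]
        nn=(C-F3);nn/=np.linalg.norm(nn)
        tilt,yaw=np.arccos(nn[2]),np.arctan2(nn[1],nn[0])
    if verbose: print(len(pts),"ell",np.round(e[0],1),np.round(e[1],1),"C",C.round(4),"tilt",np.degrees(tilt).round(2),"yaw",np.degrees(yaw).round(2),"res mm",(np.median(abs(g(F)))*1e3).round(2), "depth",L, "range",pts.min(0),pts.max(0))
    return C,tilt,yaw,pts
E
python3 - <<'E'
from tube import *
c=cap("wrist","w4");s,Rm,p=TR();print(s["time"],p,s["joint_vel"].round(3))
C,t,y,pts=tube(c)
im=c["image"][:,:,::-1].copy()
for q in pts: im[int(round(q[1])),int(q[0])]=(0,255,0)
cv2.imwrite("pics/w4z.png",cv2.resize(im[190:290,270:370],None,fx=6,fy=6,interpolation=cv2.INTER_NEAREST))
E
```

```text
2.1333 [0.62673318 0.20196434 0.20918814] [ 0.004 -0.015  0.004 -0.003  0.001 -0.003]
43 ell [315.7 243.6] [77.4 81.7] C [0.5775 0.1878 0.1233] tilt 30.44 yaw 13.75 res mm 0.24 depth 0.2557213907872393 range [297.         243.12194824] [339.         262.85714722]
```

View pics/w4z.png

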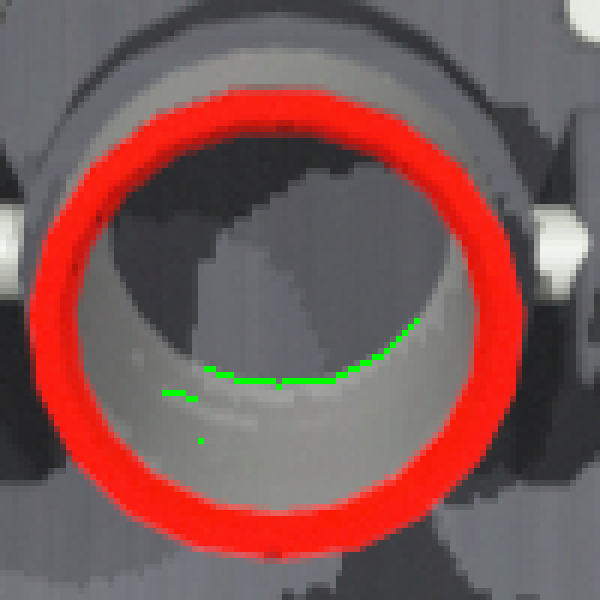

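```bash
python3 - <<'E'
import re
s=open('tube.py').read()
s=s.replace("def tube(c,tilt0=31,yaw0=13,verbose=True):","def tube(c,tilt0=31,yaw0=13,verbose=True,man=None):").replace("    pts=np.array(pts)\n","    pts=np.array(pts) if man is None else np.array(man,float)\n")
open('tube.py','w').write(s)
E
python3 - <<'E'
from tube import *
c=cap("wrist");s,Rm,p=TR();print(s["time"],p,s["joint_vel"].round(3))
z=np.array([(112,240),(130,285),(160,332),(190,358),(212,371),(235,377),(280,380),(325,379),(355,370),(385,353),(418,320),(440,278),(452,245)])
man=(z-3)/6+[270,190]
C,t,y,pts=tube(c); C,t,y,pts=tube(c,man=man)
E
```

```text
2.1833 [0.62671995 0.2020361  0.20948055] [ 0.002 -0.004 -0.001 -0.003  0.001 -0.001]
43 ell [315.3 243.6] [77.1 81.5] C [0.5774 0.1877 0.1231] tilt 30.32 yaw 13.41 res mm 0.22 depth 0.2565634561635785 range [297.         243.87773132] [339.         262.42855835]
13 ell [315.3 243.6] [77.1 81.5] C [0.5775 0.1877 0.1234] tilt 30.66 yaw 11.78 res mm 0.16 depth 0.2562877248942248 range [288.16666667 229.5       ] [344.83333333 252.83333333]
```

```bash
cat >> plan.py <<'E'
M=np.array([.5775,.1878,.1228]); TILT=np.radians(30.5); YAW=np.radians(13.0)
A=axes(TILT,YAW); RTUBE=toolR(-A[:,2],A[:,1]); RDOWN=toolR(np.array([0,0,-1.]),A[:,1])
E
python3 - <<'E'
from plan import *
s,Rm,p=TR();print(s["joint_pos"].round(3)); step(Rm,p,RDOWN,[.598,-.107,.14],8)
E
```

```text
[ 0.148  0.853  0.78  -0.046  2.045 -1.662]
0 [-0.61, 1.37, -3.68] [-0.0, 0.0003, -0.0673]
1 [-0.7, 1.33, -3.68] [-0.0, 0.0003, -0.0673]
2 [-0.79, 1.28, -3.68] [-0.0, 0.0003, -0.0673]
3 [-0.87, 1.22, -3.68] [-0.0, 0.0003, -0.0673]
4 [-0.95, 1.16, -3.68] [-0.0, 0.0003, -0.0673]
5 [-1.02, 1.1, -3.68] [-0.0, 0.0003, -0.0673]
6 [-1.09, 1.02, -3.68] [-0.0, 0.0003, -0.0673]
7 [-1.16, 0.95, -3.68] [-0.0, 0.0003, -0.0673]
```

>>> {"method": "play_rows", "body": {
  "motion": [
    [6,[-0.61,1.37,-3.68],[0,0,-0.0673]],
    [6,[-0.7,1.33,-3.68],[0,0,-0.0673]],
    [6,[-0.79,1.28,-3.68],[0,0,-0.0673]],
    [6,[-0.87,1.22,-3.68],[0,0,-0.0673]],
    [6,[-0.95,1.16,-3.68],[0,0,-0.0673]],
    [6,[-1.02,1.1,-3.68],[0,0,-0.0673]],
    [6,[-1.09,1.02,-3.68],[0,0,-0.0673]],
    [6,[-1.16,0.95,-3.68],[0,0,-0.0673]]
  ]
}}

```text
time: 2.85
eef_pos: [0.5978, -0.1086, 0.1401]
ee_rot: [0.703, 0.082, -0.079, -0.702]
contact_force: [0.1, -0.1, -0.3]
width: 0.06
```

Run:
```python
from plan import *
for i in range(5): cap("wrist")
c=cap("wrist","b1")
s,Rm,p=TR(); print(s["time"],p,s["joint_vel"].round(3)); print(delta(Rm,p,RDOWN,[.598,-.107,.14]))
```

```text
3.15 [ 0.59868138 -0.10662979  0.13950446] [ 0.017  0.017 -0.015 -0.003 -0.002 -0.004]
(array([-0.07479993, -0.04950365, -0.02057353]), array([-0.00011438,  0.00220973, -0.00070969]))
```

View pics/b1.png

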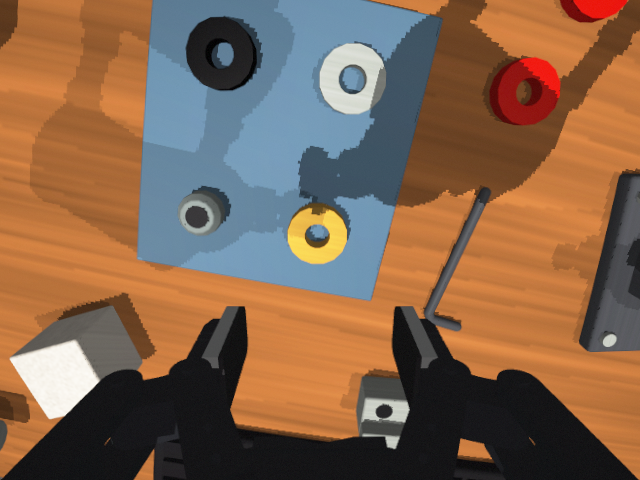

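```bash
cat >> plan.py <<'E'
from scipy.optimize import least_squares
def mask(c,kind):
    h=hsv(c);H,S,V=[h[...,i].astype(int) for i in range(3)]
    if kind=="brass": return (H>15)&(H<32)&(S>140)&(V>90)
    if kind=="steel": return (S<50)&(V>110)
    if kind=="black": return (V<62)&(S<140)
def ring(c,kind,guess,z=.018,r=.022,lo=0.0):
    m=mask(c,kind); g=proj(c,guess)[0]
    ys,xs=np.mgrid[:480,:640]
    pr=np.linalg.norm(proj(c,np.array(guess)+[0,.022,0])[0]-g)
    m=m&(np.hypot(xs-g[0],ys-g[1])<1.6*pr)
    b=max(blobs(m,30),key=lambda b:b[1][4]); cs,_=cv2.findContours(b[3].astype(np.uint8),cv2.RETR_EXTERNAL,cv2.CHAIN_APPROX_NONE)
    k=max(cs,key=cv2.contourArea).reshape(-1,2).astype(float)
    o=-c["world_to_cam"][:3,:3].T@c["world_to_cam"][:3,3]
    P=plane(c,k,z); ctr=np.array(guess,float)[:2]
    for i in range(6):
        v=ctr-o[:2]; v/=np.linalg.norm(v)
        far=((P[:,:2]-ctr)@v)>lo*r
        f=lambda q:np.hypot(P[far,0]-q[0],P[far,1]-q[1])-r+.0003
        ctr=least_squares(f,ctr,loss="soft_l1",f_scale=.0005).x
    print(kind,b[1].tolist(),"ctr",ctr.round(4),"n",far.sum(),"res mm",(np.median(abs(f(ctr)))*1e3).round(2),"px",proj(c,[*ctr,z]).round(1))
    return ctr,b[3]
E
python3 - <<'E'
from plan import *
c=cap("wrist")
for lo in (-.2,0,.2): ring(c,"brass",[.598,-.107,.018],lo=lo)
for lo in (-.2,.2): ring(c,"steel",[.491,-.109,.018],lo=lo)
for lo in (-.2,.2): ring(c,"black",[.493,-.193,.018],lo=lo)
s,Rm,p=TR();print(p)
E
```

```text
brass [287, 204, 59, 58, 2352] ctr [ 0.5981 -0.1091] n 93 res mm 0.25 px [[316.  233.3]]
brass [287, 204, 59, 58, 2352] ctr [ 0.5981 -0.1091] n 81 res mm 0.2 px [[316.  233.3]]
brass [287, 204, 59, 58, 2352] ctr [ 0.5981 -0.1091] n 69 res mm 0.19 px [[316.  233.3]]
steel [319, 42, 67, 71, 3184] ctr [ 0.4909 -0.1107] n 111 res mm 0.27 px [[351.2  78. ]]
steel [319, 42, 67, 71, 3184] ctr [ 0.4909 -0.1107] n 88 res mm 0.25 px [[351.2  77.9]]
black [186, 15, 71, 74, 3580] ctr [ 0.4946 -0.1961] n 114 res mm 0.16 px [[219.6  52.3]]
black [186, 15, 71, 74, 3580] ctr [ 0.4947 -0.1961] n 89 res mm 0.17 px [[219.6  52.3]]
[ 0.59893141 -0.10639607  0.13934251]
```

Run:
```python
from plan import *
c=cap("wrist")
s,Rm,p=TR();print(p,s["width"])
cv2.imwrite("pics/tip.png",cv2.resize(c["image"][290:410,150:480,::-1],None,fx=2.4,fy=2.4))
for x in (-.011,0,.011):
  o,d=ray(c,[(244,308),(394,308),(224,307),(412,307)]); ot=Rm.T@(o-p); dt=d@Rm
  P=ot+dt*((x-ot[0])/dt[:,0])[:,None]; print(x,P.round(4).tolist())
```

```text
[ 0.5989857  -0.10629347  0.13908941] 0.05987880538186627
-0.011 [[-0.011, -0.0105, -0.0292], [-0.011, -0.0104, 0.0293], [-0.011, -0.0098, -0.0372], [-0.011, -0.0096, 0.0366]]
0 [[0.0, 0.01, -0.0338], [0.0, 0.0102, 0.0338], [0.0, 0.0109, -0.043], [0.0, 0.0111, 0.0422]]
0.011 [[0.011, 0.0306, -0.0383], [0.011, 0.0308, 0.0383], [0.011, 0.0316, -0.0488], [0.011, 0.0318, 0.0478]]
```

View pics/tip.png

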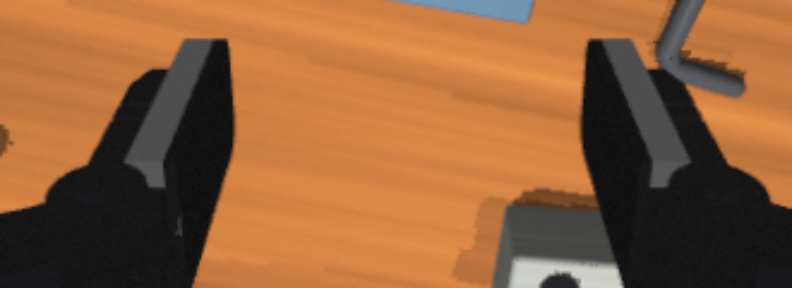

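Run:
```python
from plan import *
cap("wrist");s,Rm,p=TR();print(p); print(delta(Rm,p,RDOWN,[.5981,-.1091,.004]))
```

```text
[ 0.59892386 -0.10645633  0.13884191]
(array([-0.12215118, 13.48430727, -0.24209495]), array([-0.00025652,  0.00322366, -0.00136223]))
```

>>> {"method": "play_rows", "body": {
  "motion": [
    [6,[-0.06,2.0,-0.12],[0,0.003,0]],
    [6,[-0.06,3.0,-0.12],[0,0,0]],
    [6,[0,3.0,0],[0,0,0]],
    [6,[0,2.5,0],[0,0,0]],
    [6,[0,1.5,0],[0,0,0]],
    [6,[0,0.9,0],[0,0,0]],
    [6,[0,0.4,0],[0,0,0]],
    [6,[0,0,0],[0,0,0]]
  ]
}}

```text
time: 3.97
eef_pos: [0.5974, -0.11, 0.0049]
ee_rot: [-0.702, -0.079, 0.08, 0.703]
contact_force: [0.2, -0.8, 0.1]
width: 0.06
```

Run:
```python
from plan import *
for i in range(3):
    c=cap("wrist","b2");s,Rm,p=TR();print(p,s["contact_force"])
print(delta(Rm,p,RDOWN,[.5981,-.1091,.004]))
```

```text
[ 0.59805063 -0.11043401  0.00592269] [-0.54044747  0.10577583  0.49351419]
[ 0.59846084 -0.11074641  0.0065752 ] [ 0.11427197 -0.25159657 -0.30669395]
[ 0.59862169 -0.11093105  0.00687801] [-0.44008461 -0.47513868 -0.1020923 ]
(array([-0.01010449,  0.28761889,  0.19039905]), array([ 0.00094383, -0.00205443,  0.00024794]))
```

View pics/b2.png

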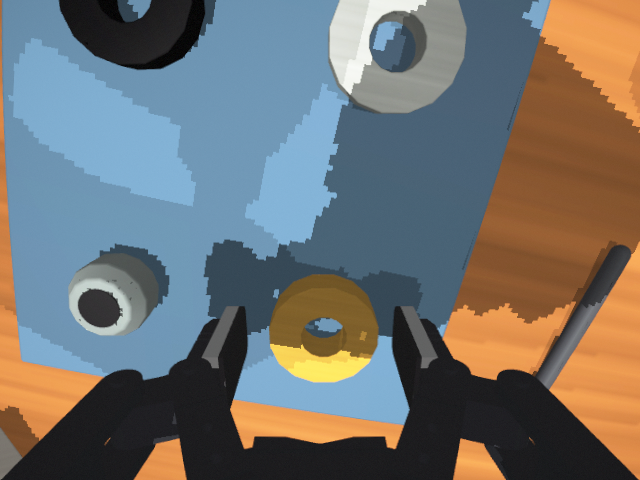

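Run:
```python
from plan import *
for i in range(3):
    c=cap("wrist");s,Rm,p=TR();print(p)
    ctr,m=ring(c,"brass",[.598,-.109,.018],lo=.2)
    print(Rm.T@(np.r_[ctr,.011]-p)*100)
```

```text
[ 0.59857844 -0.11100779  0.00688292]
brass [270, 275, 108, 106, 8542] ctr [ 0.5987 -0.1088] n 123 res mm 0.15 px [[323.7 335.1]]
[ 0.06494877 -0.41188863  0.20627568]
[ 0.59838593 -0.11100848  0.00671929]
brass [271, 275, 108, 106, 8547] ctr [ 0.5987 -0.1089] n 124 res mm 0.15 px [[323.8 335.2]]
[ 0.08005016 -0.42822304  0.2003039 ]
[ 0.59819813 -0.1110009   0.00650448]
brass [270, 275, 109, 107, 8569] ctr [ 0.5988 -0.1089] n 122 res mm 0.17 px [[323.7 335.9]]
[ 0.10230171 -0.44968335  0.19436045]
```

>>> {"method": "play_rows", "body": {
  "motion": [
    [6,[0.07,0.15,0.1],[0,0,0]],
    [6,[0,0.1,0.1],[0,0,0]],
    [6,[0,0,0],[0,0,0]],
    [5,[0,0,0],[0,0,0]],
    [4,[0,0,0],[0,0,0]],
    [4,[0,0,0],[0,0,0]],
    [4,[0,0,0],[0,0,0]],
    [4,[0,0,0],[0,0,0]]
  ],
  "grip_force": 40
}}

```text
time: 4.93
eef_pos: [0.5977, -0.1086, 0.003]
ee_rot: [-0.703, -0.079, 0.08, 0.703]
contact_force: [-1.1, 0.7, 2.8]
width: 0.0421
```

Run:
```python
from plan import *
for i in range(2):
    c=cap("wrist","b3");s,Rm,p=TR();print(p,s["contact_force"],s["width"],s["time"])
```

```text
[ 0.59771755 -0.10862554  0.00302389] [-0.64350815  0.24451754  1.57589431] 0.04223684917090793 4.9833
[ 0.59773605 -0.10863857  0.00303325] [0.30802494 0.54676111 2.59145277] 0.04238053173419611 5.0333
```

View pics/b3.png

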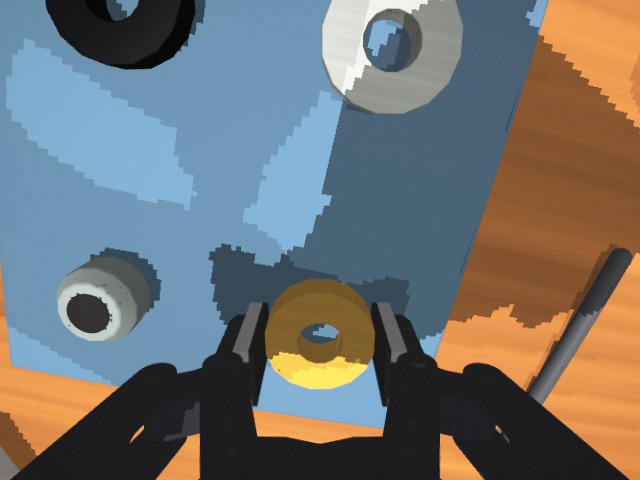

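Run:
```python
from plan import *
c=cap("wrist");s,Rm,p=TR();print(p)
ctr,m=ring(c,"brass",[.598,-.109,.018],lo=.2)
print(Rm.T@(np.r_[ctr,.011]-p)*100)
Rb=Rm; off=Rm.T@(np.r_[ctr,.004]-p); print("bottom centre in tool",off)
# approach pose: ring bottom 30mm above mouth
h=.03; pt=M+A[:,2]*h-RTUBE@off; print(pt)
print("lift"); pl=p+[0,0,.12]
step(Rm,pl,RTUBE,pt,9)
```

```text
[ 0.59772766 -0.10861706  0.00303629]
brass [265, 280, 110, 108, 8958] ctr [ 0.5989 -0.1081] n 124 res mm 0.15 px [[319.2 341.7]]
[ 0.11970618 -0.79655944  0.02073054]
bottom centre in tool [ 0.00120865 -0.0009656   0.0002037 ]
[0.59088949 0.19068215 0.14843032]
lift
0 [0.67, -0.28, 3.26] [-0.0001, -0.0003, 0.059]
1 [0.65, -0.32, 3.26] [-0.0001, -0.0003, 0.059]
2 [0.63, -0.36, 3.26] [-0.0001, -0.0003, 0.059]
3 [0.61, -0.4, 3.26] [-0.0001, -0.0003, 0.059]
4 [0.58, -0.43, 3.26] [-0.0001, -0.0003, 0.059]
5 [0.56, -0.47, 3.26] [-0.0001, -0.0003, 0.059]
6 [0.53, -0.5, 3.26] [-0.0001, -0.0003, 0.059]
7 [0.5, -0.53, 3.26] [-0.0001, -0.0003, 0.059]
8 [0.47, -0.56, 3.26] [-0.0001, -0.0003, 0.059]
```

>>> {"method": "play_rows", "body": {
  "motion": [
    [3.5,[0,-1.5,0],[0,0,0]],
    [3.5,[0,-3.0,0],[0,0,0]],
    [3.5,[0,-4.0,0],[0,0,0]],
    [3.5,[0,-3.5,0.5],[0,0,0]],
    [3.5,[0.67,-0.28,2.7],[0,0,0.059]],
    [3.5,[0.65,-0.32,3.26],[0,0,0.059]],
    [3.5,[0.63,-0.36,3.26],[0,0,0.059]],
    [3.5,[0.61,-0.4,3.26],[0,0,0.059]]
  ]
}}

```text
time: 5.75
eef_pos: [0.5945, 0.025, 0.134]
ee_rot: [0.707, -0.006, -0.163, -0.688]
contact_force: [0.7, 0.7, -1.3]
width: 0.0423
```

>>> {"method": "play_rows", "body": {
  "motion": [
    [3.5,[0.58,-0.43,3.26],[0,0,0.059]],
    [3.5,[0.56,-0.47,3.26],[0,0,0.059]],
    [3.5,[0.53,-0.5,3.26],[0,0,0.059]],
    [3.5,[0.5,-0.53,3.26],[0,0,0.059]],
    [3.5,[0.47,-0.56,3.26],[0,0,0.059]],
    [3.5,[0,0,0],[0,0,0]],
    [3.5,[0,0,0],[0,0,0]],
    [3.5,[0,0,0],[0,0,0]]
  ]
}}

```text
time: 6.42
eef_pos: [0.5912, 0.1899, 0.1473]
ee_rot: [0.699, -0.109, -0.262, -0.657]
contact_force: [0.5, -0.4, -1.9]
width: 0.0423
```

Run:
```python
from plan import *
off=np.array([.0012,-.001,.0002])
for i in range(4):
    c=cap("wrist","b4");s,Rm,p=TR();print(p,s["contact_force"],s["width"],s["time"])
print(delta(Rm,p,RTUBE,M+A[:,2]*.03-RTUBE@off))
```

```text
[0.59136882 0.18930267 0.14805527] [ 0.43549352 -0.75262381 -1.72182402] 0.04217355080168061 6.4667
[0.59151769 0.1890326  0.14854045] [-0.32284557 -0.59436067 -1.83539327] 0.04214619171979429 6.5167
[0.59155816 0.1889563  0.14881763] [ 0.02250991 -0.42854527 -1.44283083] 0.0427105663725103 6.5667
[0.59161509 0.18900709 0.14897746] [ 0.30122501 -0.59093489 -2.56987416] 0.042181670046835006 6.6167
(array([-0.00044582,  0.06780466,  0.17973028]), array([-0.00257471, -0.00345422,  0.0001265 ]))
```

View pics/b4.png

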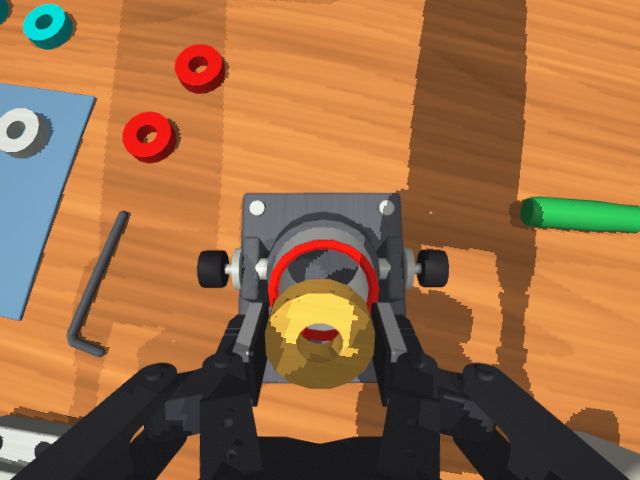

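>>> {"method": "play_rows", "body": {
  "motion": [
    [3.5,[0,0,0.1],[0,0,0]],
    [3.5,[0,0.3,0.08],[-0.002,-0.003,0]],
    [3.5,[0,0.4,0],[0,0,0]],
    [3.5,[0,0.3,0],[0,0,0]],
    [3.5,[0,0,0],[0,0,0]],
    [3.5,[0,0,0],[0,0,0]],
    [3.5,[0,0,0],[0,0,0]],
    [3.5,[0,0,0],[0,0,0]]
  ]
}}

```text
time: 7.28
eef_pos: [0.5862, 0.1909, 0.1399]
ee_rot: [0.699, -0.107, -0.263, -0.657]
contact_force: [-0.5, 0.3, -1.4]
width: 0.0427
```

```bash
cat >> plan.py <<'E'
def rim(c,r=.0276,verbose=True):
    """visible outer rim arc -> centre in tube axes relative to M (mm), plane of mouth assumed"""
    m=red(c); g=proj(c,M)[0]; ys,xs=np.mgrid[:480,:640]
    pr=np.linalg.norm(proj(c,M+A[:,1]*r)[0]-g)
    m=(m>0)&(np.hypot(xs-g[0],ys-g[1])<1.35*pr)
    k=np.argwhere(m)[:,::-1].astype(float)
    o,d=ray(c,k); P=o+d*(((M-o)@A[:,2])/(d@A[:,2]))[:,None]; q=((P-M)@A)[:,:2]
    # outer points per angular sector about current centre
    ctr=np.zeros(2)
    for it in range(6):
        v=q-ctr; a=np.round(np.degrees(np.arctan2(v[:,1],v[:,0]))/4).astype(int); rr=np.hypot(*v.T)
        pts=[]
        for s in np.unique(a):
            i=np.where(a==s)[0]; j=i[rr[i].argmax()]
            if abs(rr[j]-r)<.004: pts.append(q[j])
        pts=np.array(pts)
        f=lambda x:np.hypot(pts[:,0]-x[0],pts[:,1]-x[1])-r+.0002
        ctr=least_squares(f,ctr,loss="soft_l1",f_scale=.0004).x
    print("rim offset from M mm (tube x,y):",(ctr*1e3).round(2),"n",len(pts),"res",(np.median(abs(f(ctr)))*1e3).round(2))
    return ctr
def handring(c,kind,Rm,p,yt=-.015,r=.022):
    """top face centre of held ring in tool x,z: near-side outer silhouette cast on plane tool y=yt"""
    m=mask(c,kind); ctr0=p+Rm@np.array([0.001,yt,0]); g=proj(c,ctr0)[0]; ys,xs=np.mgrid[:480,:640]
    m=m&(np.hypot(xs-g[0],ys-g[1])<80)
    b=max(blobs(m,30),key=lambda b:b[1][4]); cs,_=cv2.findContours(b[3].astype(np.uint8),cv2.RETR_EXTERNAL,cv2.CHAIN_APPROX_NONE)
    k=max(cs,key=cv2.contourArea).reshape(-1,2).astype(float)
    o,d=ray(c,k); n=Rm[:,1]; P=o+d*(((ctr0-o)@n)/(d@n))[:,None]; q=((P-p)@Rm)[:,[0,2]]
    far=q[:,0]>.006
    f=lambda x:np.hypot(q[far,0]-x[0],q[far,1]-x[1])-r+.0002
    x=least_squares(f,[0.001,0],loss="soft_l1",f_scale=.0004).x
    print("ring in tool x,z mm",(x*1e3).round(2),"n",far.sum(),"res",(np.median(abs(f(x)))*1e3).round(2)); return x
E
python3 - <<'E'
from plan import *
off=np.array([.0012,-.001,.0002])
for i in range(3):
    c=cap("wrist","b5");s,Rm,p=TR();print(p,s["contact_force"],s["width"],s["time"])
    rim(c); handring(c,"brass",Rm,p)
print(delta(Rm,p,RTUBE,M+A[:,2]*.02-RTUBE@off))
E
```

```text
[0.58621853 0.19097554 0.13992177] [ 0.17934798  0.25223104 -2.42788995] 0.04233244564404967 7.3333
rim offset from M mm (tube x,y): [-0.25 -0.  ] n 53 res 0.1
ring in tool x,z mm [0.55 0.1 ] n 121 res 0.15
[0.58622364 0.19093735 0.13990943] [ 0.2602756   0.68500884 -2.46010596] 0.04219023007782164 7.3833
rim offset from M mm (tube x,y): [-0.24 -0.01] n 53 res 0.12
ring in tool x,z mm [0.6  0.12] n 121 res 0.15
[0.5862026  0.19090725 0.13988232] [-0.49767455  0.32316338 -1.33545528] 0.042571000416512426 7.4333
rim offset from M mm (tube x,y): [-0.25 -0.  ] n 53 res 0.11
ring in tool x,z mm [0.64 0.17] n 122 res 0.15
(array([-0.04399571,  0.03775261, -0.12693402]), array([ 0.00018006,  0.00124754, -0.0004832 ]))
```

View pics/b5.png

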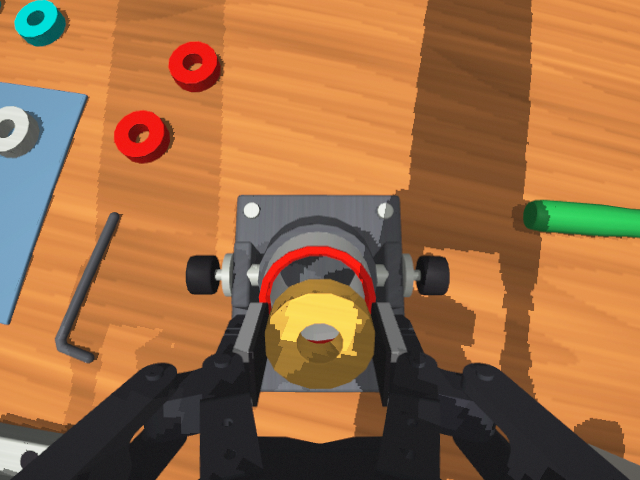

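```bash
sed -i 's/^M=np.array.*; TILT/M=np.array([.5773,.1878,.1229]); TILT/' plan.py
python3 - <<'E'
from plan import *
off=np.array([.0007,-.001,.0002])
c=cap("wrist");s,Rm,p=TR();rim(c)
print(delta(Rm,p,RTUBE,M+A[:,2]*.005-RTUBE@off))
E
```

```text
rim offset from M mm (tube x,y): [-0.02 -0.05] n 53 res 0.11
(array([-0.0156032 ,  1.53350527, -0.12247893]), array([ 0.00016273,  0.00123733, -0.00053262]))
```

>>> {"method": "play_rows", "body": {
  "motion": [
    [3.5,[-0.01,0.2,-0.12],[0,0.001,0]],
    [3.5,[0,0.4,0],[0,0,0]],
    [3.5,[0,0.4,0],[0,0,0]],
    [3.5,[0,0.3,0],[0,0,0]],
    [3.5,[0,0.2,0],[0,0,0]],
    [3.5,[0,0,0],[0,0,0]],
    [3.5,[0,0,0],[0,0,0]],
    [3.5,[0,0,0],[0,0,0]]
  ]
}}

```text
time: 8.15
eef_pos: [0.5789, 0.188, 0.127]
ee_rot: [0.699, -0.108, -0.262, -0.657]
contact_force: [0.7, -0.3, -1.7]
width: 0.0422
```

Run:
```python
from plan import *
off=np.array([.0007,-.001,.0002])
for i in range(3): c=cap("wrist","b6")
s,Rm,p=TR();rim(c);handring(c,"brass",Rm,p);print(s["contact_force"],s["time"])
print(delta(Rm,p,RTUBE,M+A[:,2]*.005-RTUBE@off))
```

```text
rim offset from M mm (tube x,y): [-0.02 -0.02] n 38 res 0.09
ring in tool x,z mm [0.63 0.15] n 122 res 0.15
[ 0.41865088 -0.2834714  -1.5189812 ] 8.3
(array([-0.00634348,  0.04896014, -0.00266779]), array([ 0.00014634,  0.00020469, -0.00025549]))
```

View pics/b6.png

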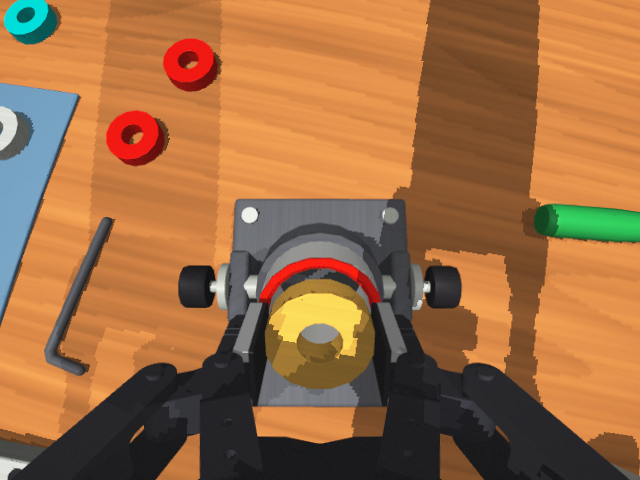

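>>> {"method": "play_rows", "body": {
  "motion": [
    [3.5,[0,0.2,0],[0,0,0]],
    [3.5,[0,0.2,0],[0,0,0]],
    [3.5,[0,0.2,0],[0,0,0]],
    [3.5,[0,0.15,0],[0,0,0]],
    [3.5,[0,0.15,0],[0,0,0]],
    [3.5,[0,0.1,0],[0,0,0]],
    [3.5,[0,0,0],[0,0,0]],
    [3.5,[0,0,0],[0,0,0]]
  ],
  "grip_force": 25
}}

```text
time: 8.97
eef_pos: [0.5761, 0.1873, 0.1219]
ee_rot: [0.699, -0.106, -0.26, -0.657]
contact_force: [4.2, 3.6, 10.5]
width: 0.0424
```

Run:
```python
from plan import *
off=np.array([.0007,-.001,.0002])
for i in range(2): c=cap("wrist","b7")
s,Rm,p=TR();rim(c);handring(c,"brass",Rm,p);print("F tool",Rm.T@s["contact_force"],s["torque"],s["time"])
print(delta(Rm,p,RTUBE,M-RTUBE@off))
```

```text
rim offset from M mm (tube x,y): [ 0.01 -0.  ] n 36 res 0.12
ring in tool x,z mm [0.65 0.14] n 121 res 0.15
F tool [ -1.70359876 -11.24366292   0.23948058] [ 0.16921035  0.1576955  -0.07062579] 9.0667
(array([-0.00335665, -0.05222799, -0.00434991]), array([1.53122317e-04, 9.10530116e-05, 5.47668153e-03]))
```

View pics/b7.png

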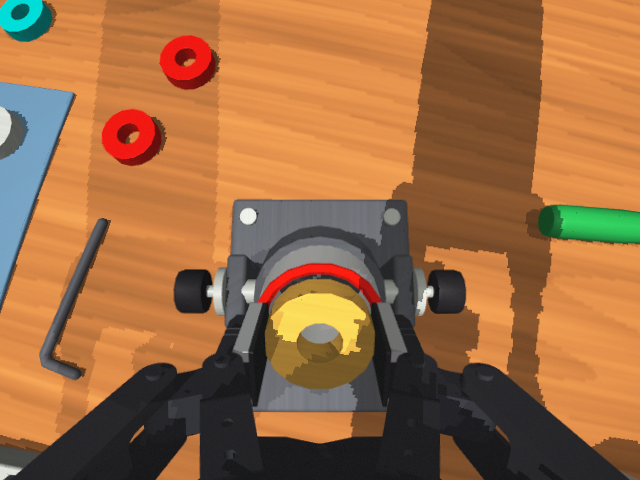

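Run:
```python
from plan import *
c=cap("wrist");s,Rm,p=TR();print("tool torque",Rm.T@s["torque"],"F",Rm.T@s["contact_force"],p)
cv2.imwrite("pics/b8.png",cv2.resize(c["image"][220:400,220:420,::-1],None,fx=4,fy=3.3,interpolation=cv2.INTER_CUBIC))
```

```text
tool torque [0.24698246 0.02147281 0.00079631] F [ -2.1313308  -11.1179139    1.48262356] [0.57603913 0.18733735 0.12191564]
```

View pics/b8.png

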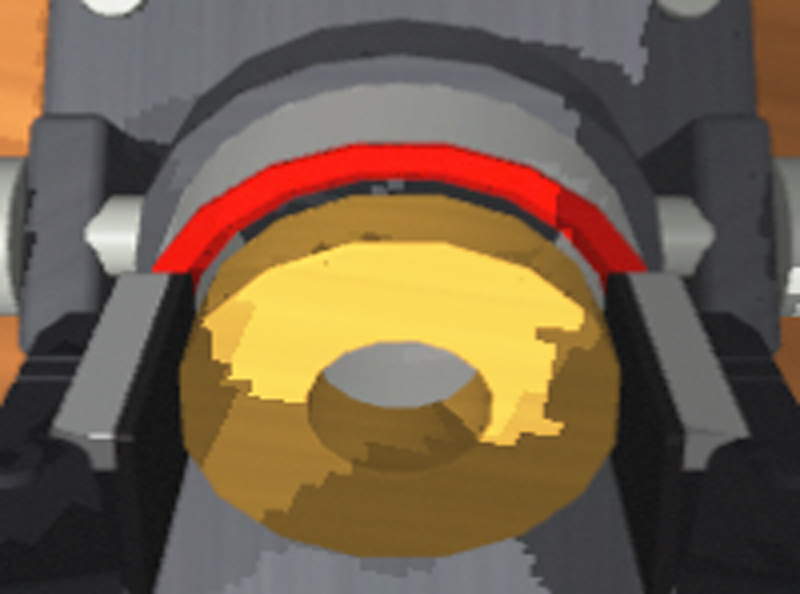

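Run:
```python
from plan import *
c=cap("wrist");s,Rm,p=TR()
for v in [(-.022,0,-.0005),(-.022,0,.0015),(-.022,0,.0135),(.022,0,.0135),(-.0226,0,-.002),(-.0246,0,0),(-.0276,0,0),(0,-.022,-.0005)]:
    print(v,proj(c,M+A@np.array(v)).round(1))
for y in (-.002,-.004,-.0055,-.007):
  print(y,[proj(c,p+Rm@np.array([-.011,y,z])).round(1).tolist() for z in (-.0305,-.022,.022,.0305)])
print("seen ring far bottom edge (320,279), rim outer top 263, rim inner top", 220+180/3.3, "top face near edge",220+240/3.3,"far edge",220+557/3.3)
```

```text
(-0.022, 0, -0.0005) [[319.4 275.2]]
(-0.022, 0, 0.0015) [[319.4 277.3]]
(-0.022, 0, 0.0135) [[319.3 290.5]]
(0.022, 0, 0.0135) [[319.3 387.9]]
(-0.0226, 0, -0.002) [[319.4 272.4]]
(-0.0246, 0, 0) [[319.4 269.7]]
(-0.0276, 0, 0) [[319.4 262.8]]
(0, -0.022, -0.0005) [[267.3 323. ]]
-0.002 [[[244.6, 299.2]], [[265.2, 299.3]], [[372.7, 299.4]], [[393.4, 299.3]]]
-0.004 [[[243.7, 301.4]], [[264.6, 301.5]], [[373.3, 301.6]], [[394.3, 301.6]]]
-0.0055 [[[243.0, 303.2]], [[264.1, 303.3]], [[373.8, 303.4]], [[394.9, 303.3]]]
-0.007 [[[242.3, 304.9]], [[263.6, 305.0]], [[374.3, 305.1]], [[395.6, 305.1]]]
seen ring far bottom edge (320,279), rim outer top 263, rim inner top 274.54545454545456 top face near edge 292.72727272727275 far edge 388.7878787878788
```

>>> {"method": "play_rows", "body": {
  "motion": [
    [3.5,[0,-0.4,0],[0,0,0]],
    [3.5,[0,-0.4,0],[0,0,0]],
    [3.5,[0,-0.2,0],[0,0,0]],
    [3.5,[0,0,0],[0,0,0]],
    [3.5,[0,0,0],[0,0,0]],
    [3.5,[0,0,0],[0,0,0]],
    [3.5,[0,0,0],[0,0,0]],
    [3.5,[0,0,0],[0,0,0]]
  ]
}}

```text
time: 9.83
eef_pos: [0.5786, 0.1879, 0.1265]
ee_rot: [0.699, -0.108, -0.263, -0.657]
contact_force: [-0.2, -0.5, -1.4]
width: 0.0427
```

Run:
```python
from plan import *
for i in range(2): c=cap("wrist","b9")
s,Rm,p=TR();print("F",Rm.T@s["contact_force"],p);rim(c);handring(c,"brass",Rm,p)
cv2.imwrite("pics/b9z.png",cv2.resize(c["image"][220:400,220:420,::-1],None,fx=4,fy=3.3,interpolation=cv2.INTER_CUBIC))
print(delta(Rm,p,RTUBE,M+A[:,2]*.005-RTUBE@np.array([.0007,-.001,.0002])))
for x in (-.0215,-.022,.0226): print([proj(c,p+Rm@np.array([x+.0007,y,0])).round(1).tolist() for y in (-.001,-.015)])
```

```text
F [ 1.07655608  1.76159511 -0.19872488] [0.57870969 0.18797464 0.12676512]
rim offset from M mm (tube x,y): [ 0.01 -0.03] n 38 res 0.12
ring in tool x,z mm [0.53 0.16] n 122 res 0.15
(array([ 0.00443912,  0.00473345, -0.00530549]), array([ 0.00015439,  0.00028389, -0.0010821 ]))
[[[319.0, 276.5]], [[318.9, 291.6]]]
[[[319.0, 275.3]], [[318.9, 290.4]]]
[[[319.0, 368.2]], [[318.9, 389.4]]]
```

View pics/b9z.png

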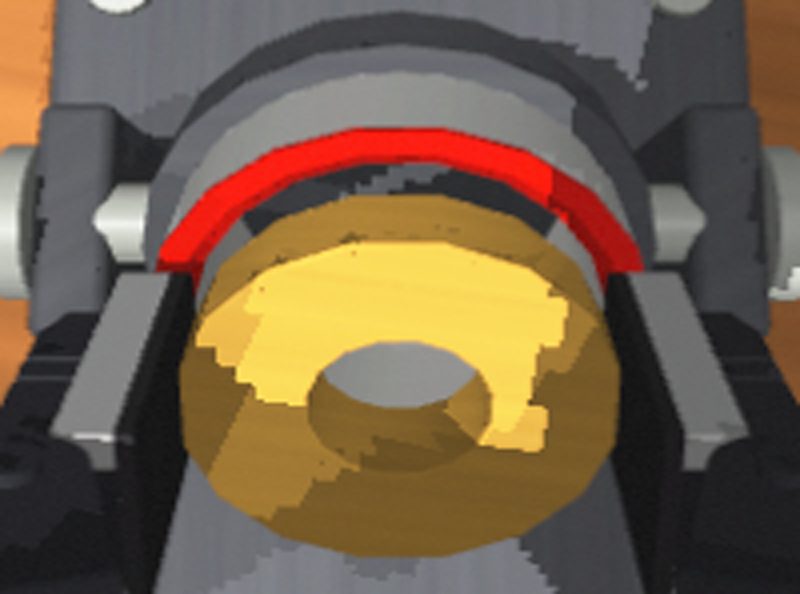

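>>> {"method": "play_rows", "body": {
  "motion": [
    [3.5,[-0.06,0.2,0],[0,0,0]],
    [3.5,[0,0.2,0],[0,0,0]],
    [3.5,[0,0.2,0],[0,0,0]],
    [3.5,[0,0.15,0],[0,0,0]],
    [3.5,[0,0.15,0],[0,0,0]],
    [3.5,[0,0.1,0],[0,0,0]],
    [3.5,[0,0,0],[0,0,0]],
    [3.5,[0,0,0],[0,0,0]]
  ]
}}

```text
time: 10.6
eef_pos: [0.5755, 0.1872, 0.1222]
ee_rot: [0.699, -0.106, -0.26, -0.657]
contact_force: [4.3, 2.2, 12.5]
width: 0.0423
```

Run:
```python
from plan import *
for i in range(2): c=cap("wrist","b10")
s,Rm,p=TR();print("F",Rm.T@s["contact_force"],Rm.T@s["torque"],p,s["time"]);rim(c);handring(c,"brass",Rm,p)
cv2.imwrite("pics/b10z.png",cv2.resize(c["image"][220:400,220:420,::-1],None,fx=4,fy=3.3,interpolation=cv2.INTER_CUBIC))
print("ring bottom in tube",A.T@(p+Rm@[.0013,-.0015,.0002]-M)*1e3)
```

```text
F [ -1.74520486 -11.54425169   0.34222476] [ 0.20350143 -0.00681455  0.10025645] [0.57551562 0.18721825 0.1222384 ] 10.7
rim offset from M mm (tube x,y): [-0.05 -0.03] n 35 res 0.11
ring in tool x,z mm [0.59 0.15] n 121 res 0.15
ring bottom in tube [ 0.01675394  0.03492978 -0.0118811 ]
```

View pics/b10z.png

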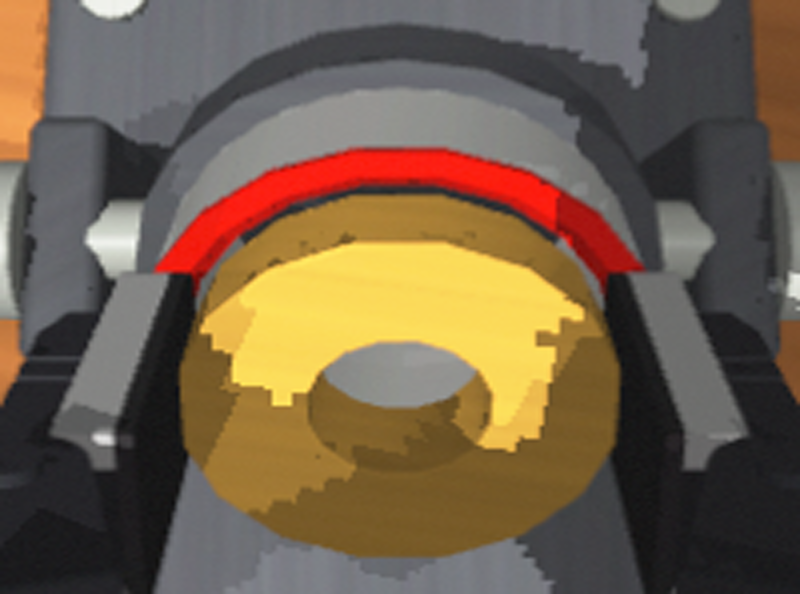

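Run:
```python
from plan import *
c=cap("scene");t=cap("top")
a=cv2.resize(c["image"][150:290,320:450,::-1],(390*1,420),interpolation=cv2.INTER_CUBIC)
b=cv2.resize(t["image"][170:310,180:310,::-1],(390,420),interpolation=cv2.INTER_CUBIC)
cv2.imwrite("pics/st1.png",np.hstack([a,b]))
```

```text
(no output)
```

View pics/st1.png

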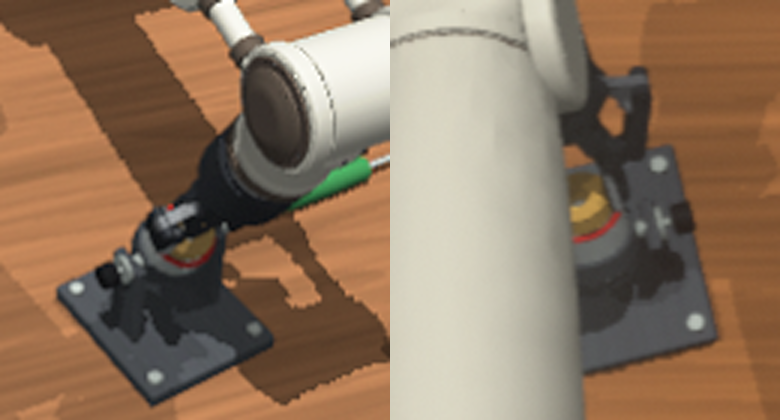

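>>> {"method": "play_rows", "body": {
  "motion": [
    [3.5,[-0.05,0,0],[0,0,0]],
    [3.5,[-0.05,0,0],[0,0,0]],
    [3.5,[0,0,0],[0,0,0]],
    [3.5,[0,0,0],[0,0,0]],
    [3.5,[0,0,0],[0,0,0]],
    [3.5,[0,0,0],[0,0,0]],
    [3.5,[0,0,0],[0,0,0]],
    [3.5,[0,0,0],[0,0,0]]
  ]
}}

```text
time: 11.47
eef_pos: [0.5754, 0.1872, 0.1223]
ee_rot: [0.699, -0.105, -0.259, -0.658]
contact_force: [7.2, 2.8, 8.5]
width: 0.0422
```

```bash
cat > st.py <<'E'
from plan import *
import sys
off=[.0013,-.0015,.0002]
Fs=[];ts=[]
for i in range(2): c=cap("wrist",sys.argv[1]); s,Rm,p=TR();Fs.append(Rm.T@s["contact_force"]);ts.append(Rm.T@s["torque"])
print("F",np.mean(Fs,0).round(1),"tau",np.mean(ts,0).round(3),"w",s["width"],"t",s["time"])
print("TCP in tube mm",(A.T@(p-M)*1e3).round(2),"rot err",delta(Rm,p,RTUBE,p)[1].round(4))
cv2.imwrite(f"pics/{sys.argv[1]}z.png",cv2.resize(c["image"][220:400,220:420,::-1],None,fx=4,fy=3.3,interpolation=cv2.INTER_CUBIC))
E
python3 st.py c1
```

```text
F [  2.1 -11.    1.1] tau [ 0.234  0.008 -0.577] w 0.04234694804739127 t 11.5667
TCP in tube mm [-1.35 -0.17 -1.51] rot err [0.0001 0.0001 0.008 ]
```

View pics/c1z.png

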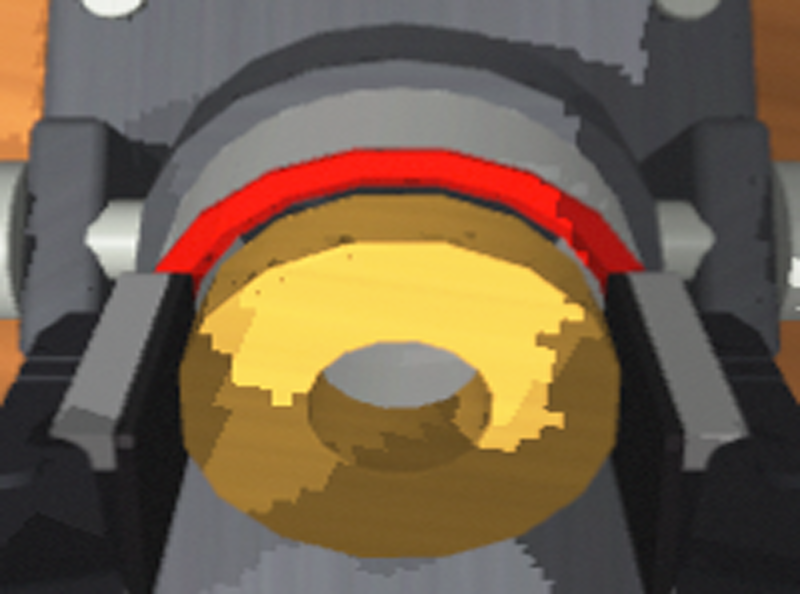

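>>> {"method": "play_rows", "body": {
  "motion": [
    [3.5,[0,-0.4,0],[0,0,0]],
    [3.5,[0,-0.4,0],[0,0,0]],
    [3.5,[0,-0.2,0],[0,0,0]],
    [3.5,[0,0,0],[0,0,0]],
    [3.5,[0,0,0],[0,0,0]],
    [3.5,[0,0,0],[0,0,0]],
    [3.5,[0,0,0],[0,0,0]],
    [3.5,[0,0,0],[0,0,0]]
  ]
}}

```text
time: 12.23
eef_pos: [0.5772, 0.1876, 0.1274]
ee_rot: [0.699, -0.108, -0.263, -0.657]
contact_force: [0.5, -0.5, -0.6]
width: 0.0423
```

```bash
python3 st.py c2
python3 - <<'E'
from plan import *
c=cap("wrist");s,Rm,p=TR();rim(c)
for y in (-.013,-.015,-.017): print(y,[proj(c,p+Rm@np.array([.001,y,z])).round(1).tolist() for z in (-.022,.022)])
E
```

```text
F [0.7 0.8 0.1] tau [ 0.014  0.047 -0.373] w 0.04259818653923567 t 12.3333
TCP in tube mm [-2.33 -0.14  4.02] rot err [ 0.0001  0.0003 -0.0011]
rim offset from M mm (tube x,y): [-0.05  0.  ] n 36 res 0.08
-0.013 [[[262.9, 339.6]], [[374.9, 339.7]]]
-0.015 [[[262.2, 342.4]], [[375.6, 342.6]]]
-0.017 [[[261.5, 345.3]], [[376.3, 345.5]]]
```

View pics/c2z.png

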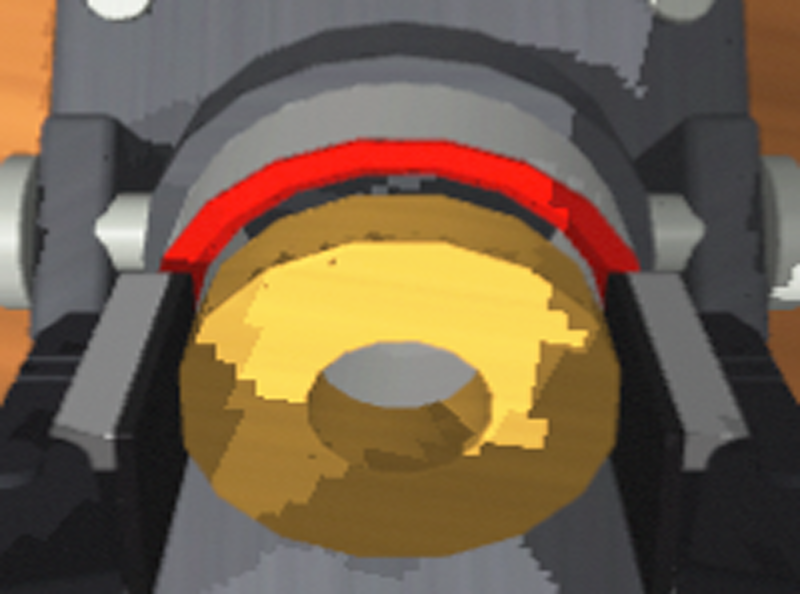

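Run:
```python
from plan import *
cap("wrist");s,Rm,p=TR()
p2=p+A[:,2]*.03; step(Rm,p2,RDOWN,[.598,-.1085,.06],10)
```

```text
0 [-0.06, 1.12, -2.93] [0.0, 0.0, -0.0533]
1 [-0.12, 1.12, -2.93] [0.0, 0.0, -0.0533]
2 [-0.18, 1.11, -2.93] [0.0, 0.0, -0.0533]
3 [-0.24, 1.1, -2.93] [0.0, 0.0, -0.0533]
4 [-0.29, 1.08, -2.93] [0.0, 0.0, -0.0533]
5 [-0.35, 1.07, -2.93] [0.0, 0.0, -0.0533]
6 [-0.41, 1.05, -2.93] [0.0, 0.0, -0.0533]
7 [-0.46, 1.02, -2.93] [0.0, 0.0, -0.0533]
8 [-0.52, 1.0, -2.93] [0.0, 0.0, -0.0533]
9 [-0.57, 0.97, -2.93] [0.0, 0.0, -0.0533]
```

>>> {"method": "play_rows", "body": {
  "motion": [
    [3.5,[0,-1.0,0],[0,0,0]],
    [3.5,[0,-2.0,0],[0,0,0]],
    [3.5,[-0.06,0.4,-2.93],[0,0,-0.0533]],
    [3.5,[-0.12,0.5,-2.93],[0,0,-0.0533]],
    [3.5,[-0.18,0.5,-2.93],[0,0,-0.0533]],
    [3.5,[-0.24,0.8,-2.93],[0,0,-0.0533]],
    [3.5,[-0.29,1.4,-2.93],[0,0,-0.0533]],
    [3.5,[-0.35,1.5,-2.93],[0,0,-0.0533]]
  ],
  "grip_force": 40
}}

```text
time: 13.1
eef_pos: [0.604, 0.0118, 0.111]
ee_rot: [0.707, 0.007, -0.153, -0.69]
contact_force: [0.6, 0.3, -2.2]
width: 0.0422
```

>>> {"method": "play_rows", "body": {
  "motion": [
    [3.5,[-0.41,1.5,-2.93],[0,0,-0.0533]],
    [3.5,[-0.46,1.5,-2.93],[0,0,-0.0533]],
    [3.5,[-0.52,1.3,-2.93],[0,0,-0.0533]],
    [3.5,[-0.57,1.2,-2.93],[0,0,-0.0533]],
    [3.5,[0,0,0],[0,0,0]],
    [3.5,[0,0,0],[0,0,0]],
    [3.5,[0,0,0],[0,0,0]],
    [3.5,[0,0,0],[0,0,0]]
  ]
}}

```text
time: 13.77
eef_pos: [0.6042, -0.1061, 0.059]
ee_rot: [0.703, 0.081, -0.08, -0.702]
contact_force: [-0.1, 0.1, -1.3]
width: 0.0419
```

Run:
```python
from plan import *
for i in range(3):cap("wrist","c3")
s,Rm,p=TR();print(p,s["width"],s["time"],delta(Rm,p,RDOWN,[.598,-.1085,.0035]))
```

```text
[ 0.60415485 -0.10597525  0.05878545] 0.042040258184138195 13.9167 (array([-0.6591221 ,  5.52829853, -0.10413747]), array([0.00036587, 0.0021133 , 0.00043292]))
```

>>> {"method": "play_rows", "body": {
  "motion": [
    [3.5,[-0.3,2.0,-0.05],[0,0.002,0]],
    [3.5,[-0.35,2.0,-0.05],[0,0,0]],
    [3.5,[0,1.0,0],[0,0,0]],
    [3.5,[0,0.5,0],[0,0,0]],
    [3.5,[0,0.03,0],[0,0,0]],
    [3.5,[0,0,0],[0,0,0]],
    [3.5,[0,0,0],[0,0,0]],
    [3.5,[0,0,0],[0,0,0]]
  ]
}}

```text
time: 14.58
eef_pos: [0.5979, -0.1094, 0.0034]
ee_rot: [0.703, 0.08, -0.079, -0.702]
contact_force: [0.3, 0.0, -1.7]
width: 0.0422
```

>>> {"method": "play_rows", "body": {
  "motion": [
    [5,[0,0,0],[0,0,0]],
    [5,[0,0,0],[0,0,0]],
    [5,[0,0,0],[0,0,0]],
    [5,[0,-0.4,0],[0,0,0]],
    [5,[0,-0.3,0],[0,0,0]],
    [5,[0,0,0],[0,0,0]],
    [5,[0,0,0],[0,0,0]],
    [5,[0,0,0],[0,0,0]]
  ]
}}

```text
time: 15.25
eef_pos: [0.5975, -0.1095, 0.0102]
ee_rot: [0.703, 0.079, -0.079, -0.703]
contact_force: [-0.4, 0.5, 0.0]
width: 0.05
```

Run:
```python
from plan import *
for i in range(3):c=cap("wrist","c4")
s,Rm,p=TR();print(p,s["width"],s["time"],s["contact_force"])
ctr,m=ring(c,"brass",[.598,-.1085,.018],lo=.2);ctr,m=ring(c,"brass",[.598,-.1085,.018],lo=-.2)
print(Rm.T@(np.r_[ctr,.004]-p)*100)
```

```text
[ 0.59725616 -0.10941189  0.00982883] 0.05010763219303316 15.4 [ 0.17793131  0.84704865 -0.49892143]
brass [266, 274, 106, 104, 8193] ctr [ 0.5988 -0.1089] n 119 res mm 0.16 px [[319.1 333.2]]
brass [266, 274, 106, 104, 8193] ctr [ 0.5988 -0.1089] n 157 res mm 0.2 px [[319.  333.2]]
[0.16066656 0.58282635 0.01170172]
```

View pics/c4.png

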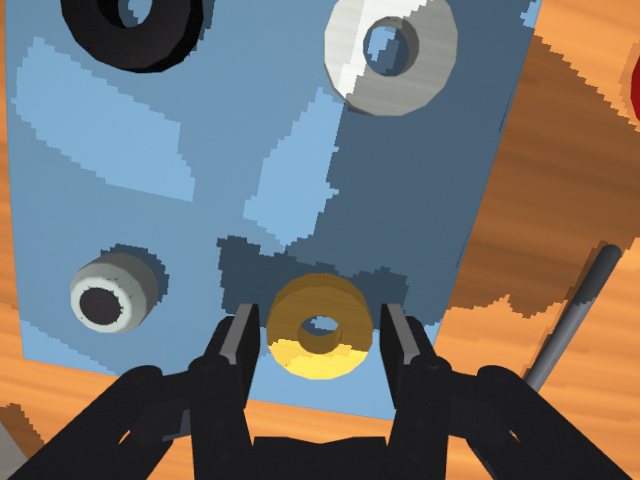

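>>> {"method": "play_rows", "body": {
  "motion": [
    [5,[0.13,0,0],[0,0,0]],
    [5,[0,0,0],[0,0,0]],
    [5,[0,0,0],[0,0,0]],
    [4,[0,0,0],[0,0,0]],
    [3.5,[0,0,0],[0,0,0]],
    [3.5,[0,0,0],[0,0,0]],
    [3.5,[0,0,0],[0,0,0]],
    [3.5,[0,0,0],[0,0,0]]
  ],
  "grip_force": 50
}}

```text
time: 16.07
eef_pos: [0.5989, -0.1093, 0.0105]
ee_rot: [0.703, 0.08, -0.079, -0.703]
contact_force: [-1.3, -0.3, 5.4]
width: 0.0415
```

Run:
```python
from plan import *
for i in range(2):c=cap("wrist","c5")
s,Rm,p=TR();print(p,s["width"],s["time"],s["contact_force"])
ctr,m=ring(c,"brass",[.598,-.1085,.018],lo=.2)
off=Rm.T@(np.r_[ctr,.004]-p);print(off)
pl=p+[0,0,.115]
step(Rm,pl,RTUBE,M+A[:,2]*.018-RTUBE@off,10)
```

```text
[ 0.59889149 -0.10926232  0.0104686 ] 0.041001846564914964 16.1667 [-1.54467195  0.58094147  5.00310899]
brass [269, 270, 102, 105, 8089] ctr [ 0.599 -0.109] n 121 res mm 0.18 px [[319.2 329.2]]
[0.00010906 0.00646856 0.00019973]
0 [0.58, -0.19, 2.94] [-0.0, -0.0002, 0.0533]
1 [0.57, -0.22, 2.94] [-0.0, -0.0002, 0.0533]
2 [0.55, -0.25, 2.94] [-0.0, -0.0002, 0.0533]
3 [0.54, -0.28, 2.94] [-0.0, -0.0002, 0.0533]
4 [0.53, -0.3, 2.94] [-0.0, -0.0002, 0.0533]
5 [0.51, -0.33, 2.94] [-0.0, -0.0002, 0.0533]
6 [0.49, -0.36, 2.94] [-0.0, -0.0002, 0.0533]
7 [0.47, -0.38, 2.94] [-0.0, -0.0002, 0.0533]
8 [0.45, -0.41, 2.94] [-0.0, -0.0002, 0.0533]
9 [0.43, -0.43, 2.94] [-0.0, -0.0002, 0.0533]
```

>>> {"method": "play_rows", "body": {
  "motion": [
    [3.5,[0,-1.5,0],[0,0,0]],
    [3.5,[0,-3.0,0],[0,0,0]],
    [3.5,[0,-4.0,0],[0,0,0]],
    [3.5,[0,-3.0,0.3],[0,0,0]],
    [3.5,[0.58,-0.3,2.6],[0,0,0.0533]],
    [3.5,[0.57,-0.3,2.94],[0,0,0.0533]],
    [3.5,[0.55,-0.35,2.94],[0,0,0.0533]],
    [3.5,[0.54,-0.4,2.94],[0,0,0.0533]]
  ]
}}

```text
time: 16.83
eef_pos: [0.5948, 0.0115, 0.1363]
ee_rot: [0.707, 0.003, -0.155, -0.69]
contact_force: [0.6, -0.4, -1.3]
width: 0.0411
```

>>> {"method": "play_rows", "body": {
  "motion": [
    [3.5,[0.53,-0.45,2.94],[0,0,0.0533]],
    [3.5,[0.51,-0.45,2.94],[0,0,0.0533]],
    [3.5,[0.49,-0.4,2.94],[0,0,0.0533]],
    [3.5,[0.47,-0.35,2.94],[0,0,0.0533]],
    [3.5,[0.45,-0.3,2.94],[0,0,0.0533]],
    [3.5,[0.43,-0.3,2.94],[0,0,0.0533]],
    [3.5,[0,0,0],[0,0,0]],
    [3.5,[0,0,0],[0,0,0]]
  ]
}}

```text
time: 17.5
eef_pos: [0.5887, 0.1914, 0.1457]
ee_rot: [0.699, -0.108, -0.264, -0.656]
contact_force: [0.4, -0.7, -2.2]
width: 0.0409
```

```bash
python3 st.py c6;  python3 - <<'E'
from plan import *
off=np.array([.0003,.0065,.0002])
c=cap("wrist");c=cap("wrist");s,Rm,p=TR();rim(c);handring(c,"brass",Rm,p,yt=-.0075)
print(delta(Rm,p,RTUBE,M+A[:,2]*.005-RTUBE@off))
E
```

```text
F [ 1.1  0.8 -0.4] tau [-0.036 -0.037 -0.412] w 0.041321981760288624 t 17.6
TCP in tube mm [-2.11 -1.3  27.35] rot err [-0.0006 -0.0019 -0.0012]
rim offset from M mm (tube x,y): [ 0.03 -0.07] n 53 res 0.12
ring in tool x,z mm [-0.42  0.31] n 113 res 0.14
(array([0.21850924, 1.68458525, 0.16892091]), array([-1.39820368e-03, -2.96530811e-03, -2.40504428e-05]))
```

View pics/c6z.png

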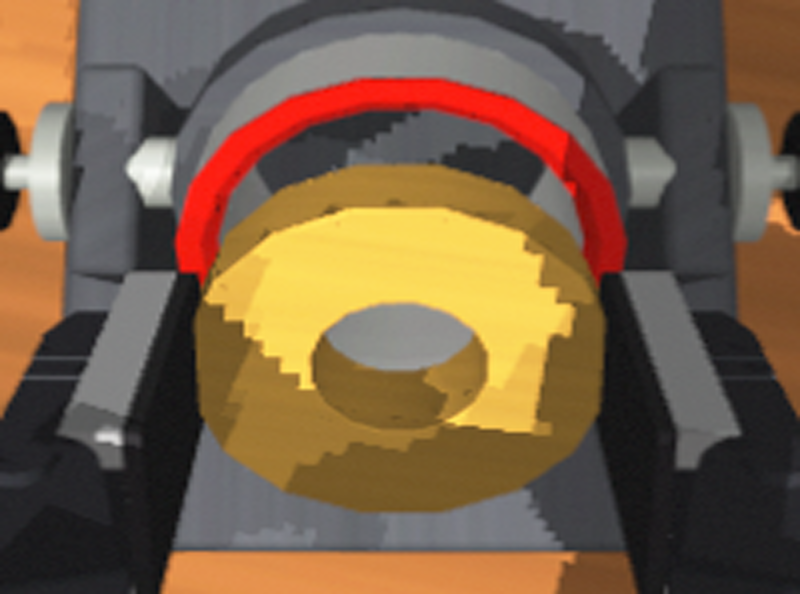

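>>> {"method": "play_rows", "body": {
  "motion": [
    [3.5,[0.1,0.2,0.08],[-0.001,-0.003,0]],
    [3.5,[0.13,0.4,0.08],[0,0,0]],
    [3.5,[0,0.5,0],[0,0,0]],
    [3.5,[0,0.4,0],[0,0,0]],
    [3.5,[0,0.2,0],[0,0,0]],
    [3.5,[0,0,0],[0,0,0]],
    [3.5,[0,0,0],[0,0,0]],
    [3.5,[0,0,0],[0,0,0]]
  ]
}}

```text
time: 18.37
eef_pos: [0.5828, 0.19, 0.1327]
ee_rot: [0.699, -0.107, -0.263, -0.657]
contact_force: [0.4, -0.1, -2.3]
width: 0.041
```

```bash
python3 st.py c7;  python3 - <<'E'
from plan import *
off=np.array([.0,.0065,.0002])
c=cap("wrist");s,Rm,p=TR();rim(c);handring(c,"brass",Rm,p,yt=-.0075)
print(delta(Rm,p,RTUBE,M+A[:,2]*.005-RTUBE@off))
for x in (-.022,.022): print([proj(c,p+Rm@np.array([x,y,0])).round(1).tolist() for y in (.0065,-.0075)])
E
```

```text
F [0.8 1.6 0. ] tau [ 0.021 -0.007 -0.374] w 0.041438918324167726 t 18.4667
TCP in tube mm [ 0.09  0.96 11.5 ] rot err [ 0.0002  0.0016 -0.0001]
rim offset from M mm (tube x,y): [0.02 0.01] n 44 res 0.12
ring in tool x,z mm [-0.23  0.14] n 114 res 0.14
(array([-0.0091228 , -0.00452154, -0.11158931]), array([ 0.00020364,  0.00152658, -0.00018452]))
[[[319.0, 266.6]], [[318.9, 280.2]]]
[[[319.0, 355.5]], [[318.9, 374.9]]]
```

View pics/c7z.png

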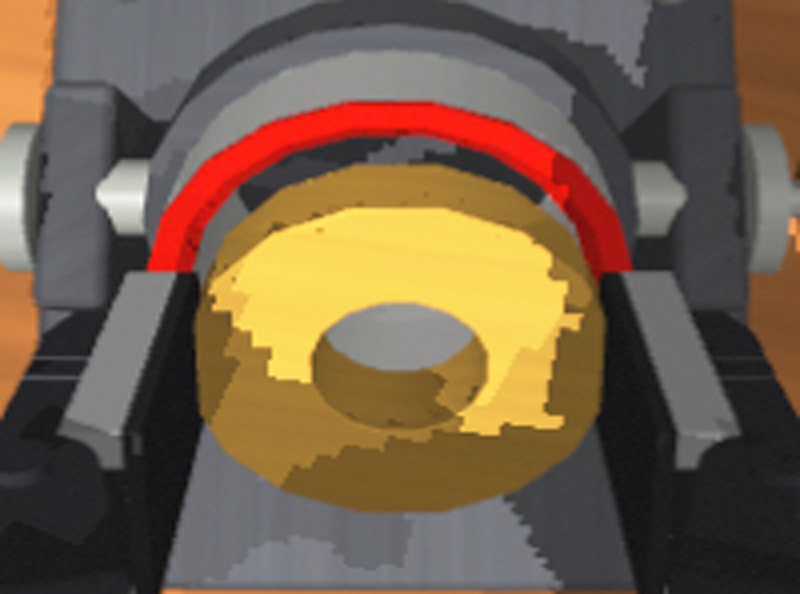

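>>> {"method": "play_rows", "body": {
  "motion": [
    [3.5,[-0.03,0,-0.12],[0,0.001,0]],
    [3.5,[0,0,0],[0,0,0]],
    [3.5,[0,0.2,0],[0,0,0]],
    [3.5,[0,0.25,0],[0,0,0]],
    [3.5,[0,0.25,0],[0,0,0]],
    [3.5,[0,0.25,0],[0,0,0]],
    [3.5,[0,0.1,0],[0,0,0]],
    [3.5,[0,0,0],[0,0,0]]
  ],
  "grip_force": 30
}}

```text
time: 19.18
eef_pos: [0.577, 0.1875, 0.1231]
ee_rot: [0.699, -0.108, -0.263, -0.657]
contact_force: [-0.3, 0.0, -1.2]
width: 0.0412
```

```bash
python3 st.py c8
```

```text
F [1.6 1.2 0.2] tau [ 0.014  0.004 -0.441] w 0.041206181768449514 t 19.2833
TCP in tube mm [-0.32 -0.29  0.61] rot err [ 0.0001  0.0005 -0.0009]
```

View pics/c8z.png

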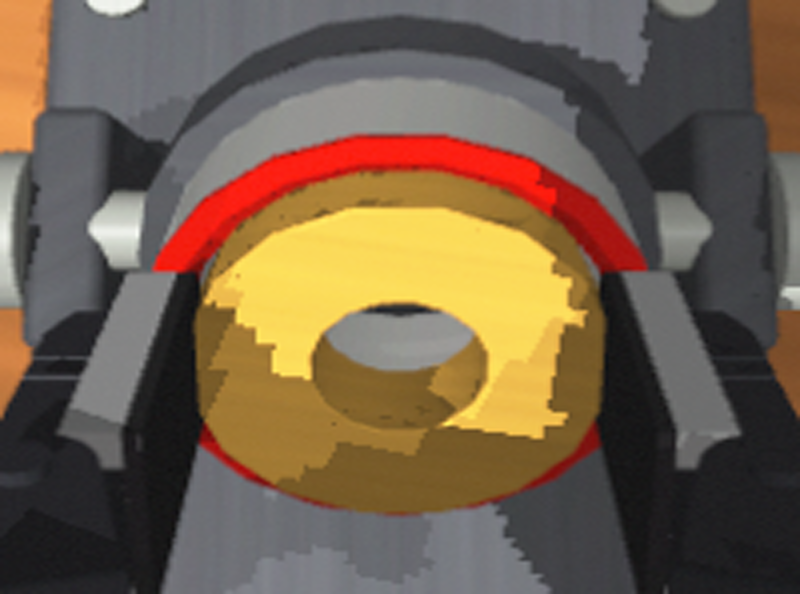

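>>> {"method": "play_rows", "body": {
  "motion": [
    [5.5,[0,0,0],[0,0,0]],
    [5.5,[0,0,0],[0,0,0]],
    [5.5,[0,0,0],[0,0,0]],
    [5.5,[0,-1.0,0],[0,0,0]],
    [5.5,[0,-2.0,0],[0,0,0]],
    [5.5,[0,-2.0,0],[0,0,0]],
    [2,[0,-0.5,0],[0,0,0]],
    [0,[0,0,0],[0,0,0]]
  ]
}}

```text
time: 19.95
eef_pos: [0.6061, 0.194, 0.1727]
ee_rot: [0.699, -0.106, -0.261, -0.657]
contact_force: [-0.8, 0.0, -1.4]
width: 0.0315
```

```bash
python3 st.py c9
```

```text
F [-0.2  0.1  0.2] tau [ 0.022  0.023 -0.287] w 0.016653251178426032 t 20.05
TCP in tube mm [-0.23 -0.23 54.76] rot err [ 0.      0.0006 -0.0016]
```

View pics/c9.png

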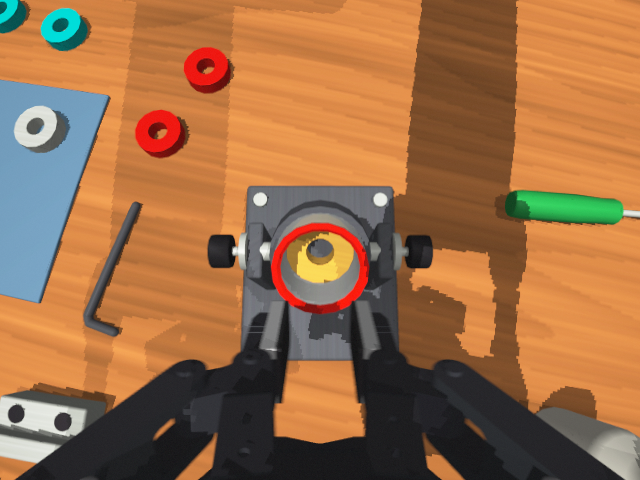

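Run:
```python
from plan import *
for i in range(2): c=cap("wrist","d0")
s,Rm,p=TR();rim(c)
for d in (.032,.028,.024): print(d,proj(c,M-A[:,2]*d).round(1), [proj(c,M-A[:,2]*d+A@np.array(v)).round(0).tolist() for v in [(.022,0,0),(-.009,0,0),(.009,0,0),(0,.009,0)]])
cv2.imwrite("pics/d0z.png",cv2.resize(c["image"][210:320,260:380,::-1],None,fx=6,fy=5.4,interpolation=cv2.INTER_CUBIC))
```

```text
rim offset from M mm (tube x,y): [-0.   -0.08] n 81 res 0.16
0.032 [[319.6 252.7]] [[[320.0, 284.0]], [[320.0, 239.0]], [[320.0, 266.0]], [[334.0, 253.0]]]
0.028 [[319.6 254.9]] [[[320.0, 287.0]], [[320.0, 241.0]], [[320.0, 268.0]], [[334.0, 255.0]]]
0.024 [[319.6 257.1]] [[[320.0, 290.0]], [[320.0, 243.0]], [[320.0, 271.0]], [[334.0, 257.0]]]
```

View pics/d0z.png

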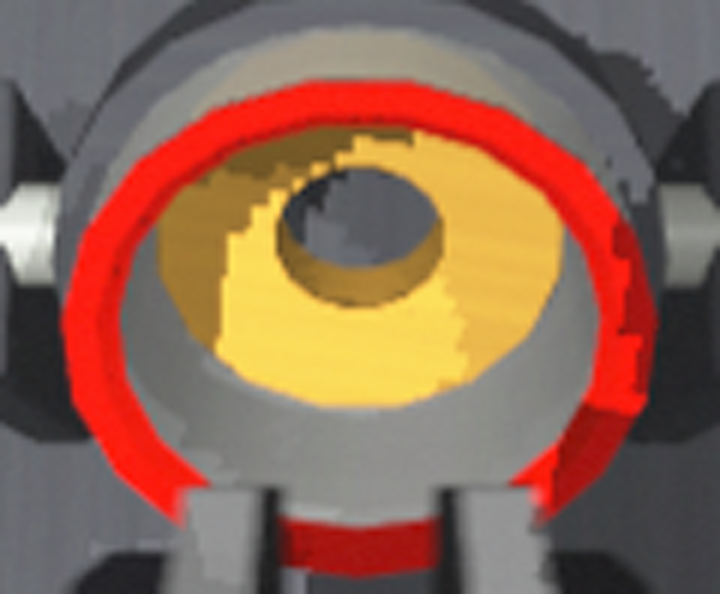

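Run:
```python
from plan import *
s,Rm,p=TR(); step(Rm,p+[0,0,.01],RDOWN,[.491,-.1107,.11],10)
```

```text
0 [-1.18, 1.51, -2.71] [-0.0, 0.0001, -0.0536]
1 [-1.26, 1.44, -2.71] [-0.0, 0.0001, -0.0536]
2 [-1.33, 1.37, -2.71] [-0.0, 0.0001, -0.0536]
3 [-1.4, 1.3, -2.71] [-0.0, 0.0001, -0.0536]
4 [-1.47, 1.22, -2.71] [-0.0, 0.0001, -0.0536]
5 [-1.54, 1.14, -2.71] [-0.0, 0.0001, -0.0536]
6 [-1.59, 1.06, -2.71] [-0.0, 0.0001, -0.0536]
7 [-1.65, 0.97, -2.71] [-0.0, 0.0001, -0.0536]
8 [-1.7, 0.88, -2.71] [-0.0, 0.0001, -0.0536]
9 [-1.74, 0.79, -2.71] [-0.0, 0.0001, -0.0536]
```

>>> {"method": "play_rows", "body": {
  "motion": [
    [3,[-1.18,0.4,-2.71],[0,0,-0.0536]],
    [5,[-1.26,0.6,-2.71],[0,0,-0.0536]],
    [6,[-1.33,0.7,-2.71],[0,0,-0.0536]],
    [6,[-1.4,1.3,-2.71],[0,0,-0.0536]],
    [6,[-1.47,1.7,-2.71],[0,0,-0.0536]],
    [6,[-1.54,1.7,-2.71],[0,0,-0.0536]],
    [6,[-1.59,1.5,-2.71],[0,0,-0.0536]],
    [6,[-1.65,1.3,-2.71],[0,0,-0.0536]]
  ]
}}

```text
time: 20.82
eef_pos: [0.5203, -0.0485, 0.1191]
ee_rot: [0.706, 0.044, -0.117, -0.698]
contact_force: [0.2, -0.4, 0.8]
width: 0.0599
```

>>> {"method": "play_rows", "body": {
  "motion": [
    [6,[-1.7,0.9,-2.71],[0,0,-0.0536]],
    [6,[-1.74,0.8,-2.71],[0,0,-0.0536]],
    [6,[0,0,0],[0,0,0]],
    [6,[0,0,0],[0,0,0]],
    [6,[0,0,0],[0,0,0]],
    [6,[0,0,0],[0,0,0]],
    [6,[0,0,0],[0,0,0]],
    [6,[0,0,0],[0,0,0]]
  ]
}}

```text
time: 21.48
eef_pos: [0.5006, -0.1076, 0.1064]
ee_rot: [-0.702, -0.082, 0.08, 0.703]
contact_force: [0.3, 0.6, -0.1]
width: 0.0601
```

Run:
```python
from plan import *
for i in range(2):c=cap("wrist","e1")
s,Rm,p=TR();print(p,s["width"],s["time"])
ring(c,"steel",[.491,-.1107,.018],lo=-.2);ctr,m=ring(c,"steel",[.491,-.1107,.018],lo=.2)
print(delta(Rm,p,RDOWN,[*ctr,.0105]))
```

```text
[ 0.50041099 -0.10781241  0.10636679] 0.059902384793296085 21.5833
steel [285, 202, 69, 65, 2072] ctr [ 0.4902 -0.1102] n 169 res mm 0.43 px [[319.  233.9]]
steel [285, 202, 69, 65, 2072] ctr [ 0.4903 -0.1103] n 109 res mm 0.36 px [[318.8 233.9]]
(array([-1.07105327e+00,  9.58356338e+00, -9.00678733e-03]), array([-0.00013429,  0.00203293,  0.00294643]))
```

View pics/e1.png

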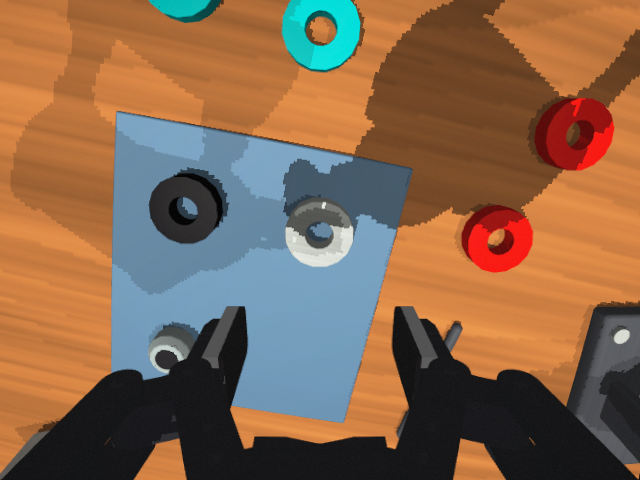

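>>> {"method": "play_rows", "body": {
  "motion": [
    [6,[-0.5,1.5,0],[0,0.002,0.003]],
    [6,[-0.57,2.5,0],[0,0,0]],
    [6,[0,2.5,0],[0,0,0]],
    [6,[0,1.6,0],[0,0,0]],
    [5,[0,1.0,0],[0,0,0]],
    [5,[0,0.4,0],[0,0,0]],
    [5,[0,0,0],[0,0,0]],
    [5,[0,0,0],[0,0,0]]
  ]
}}

```text
time: 22.25
eef_pos: [0.4904, -0.1112, 0.0121]
ee_rot: [0.703, 0.08, -0.079, -0.702]
contact_force: [0.7, -0.1, -0.1]
width: 0.0502
```

Run:
```python
from plan import *
for i in range(4):c=cap("wrist","e2")
s,Rm,p=TR();print(p,s["width"],s["time"])
ctr,m=ring(c,"steel",[.491,-.1107,.018],lo=.2);ring(c,"steel",[.491,-.1107,.018],lo=-.2)
print(delta(Rm,p,RDOWN,[*ctr,.0105]))
```

```text
[ 0.49048041 -0.11133334  0.01237614] 0.050003238159034895 22.45
steel [272, 333, 97, 39, 2282] ctr [ 0.4903 -0.1104] n 201 res mm 0.87 px [[321.1 326.1]]
steel [272, 333, 97, 39, 2282] ctr [ 0.4901 -0.1101] n 218 res mm 1.09 px [[322.1 325.9]]
(array([-0.00143509,  0.1875005 ,  0.09161595]), array([ 0.001221  , -0.00144811,  0.00160305]))
```

View pics/e2.png

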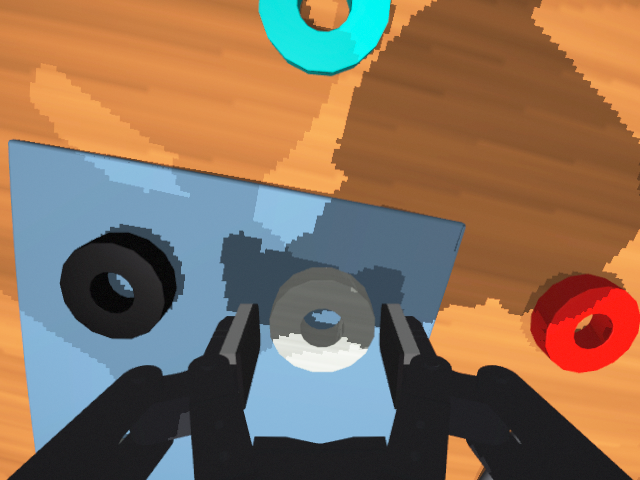

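```bash
sed -i 's/(S<50)&(V>110)/(S<60)\&(V>72)/' plan.py
python3 - <<'E'
from plan import *
c=cap("wrist");s,Rm,p=TR();print(p)
ctr,m=ring(c,"steel",[.4905,-.1105,.018],lo=.2);ctr,m=ring(c,"steel",[.4905,-.1105,.018],lo=-.2)
print(Rm.T@(np.r_[ctr,.004]-p)*100,delta(Rm,p,RDOWN,[*ctr,.0105]))
E
```

```text
[ 0.49025972 -0.11123907  0.01216041]
steel [269, 267, 106, 106, 8357] ctr [ 0.491 -0.11 ] n 118 res mm 0.14 px [[321.4 328.3]]
steel [269, 267, 106, 106, 8357] ctr [ 0.491 -0.11 ] n 155 res mm 0.14 px [[321.4 328.3]]
[0.09832099 0.81606555 0.10208729] (array([0.09912062, 0.16606634, 0.10146671]), array([ 0.00095562, -0.00141927,  0.00122952]))
```

>>> {"method": "play_rows", "body": {
  "motion": [
    [5,[0.07,0.17,0.1],[0,0,0]],
    [5,[0,0,0],[0,0,0]],
    [5,[0,0,0],[0,0,0]],
    [4,[0,0,0],[0,0,0]],
    [3.5,[0,0,0],[0,0,0]],
    [3.5,[0,0,0],[0,0,0]],
    [3.5,[0,0,0],[0,0,0]],
    [3.5,[0,0,0],[0,0,0]]
  ],
  "grip_force": 50
}}

```text
time: 23.17
eef_pos: [0.4901, -0.1097, 0.0101]
ee_rot: [-0.703, -0.079, 0.08, 0.703]
contact_force: [-1.2, 1.0, 5.2]
width: 0.0415
```

Run:
```python
from plan import *
for i in range(2):c=cap("wrist","e3")
s,Rm,p=TR();print(p,s["width"],s["time"],s["contact_force"])
ctr,m=ring(c,"steel",[.491,-.11,.018],lo=.2)
off=Rm.T@(np.r_[ctr,.004]-p);print(off)
step(Rm,p+[0,0,.125],RTUBE,M+A[:,2]*.018-RTUBE@off,10)
```

```text
[ 0.49009025 -0.10976259  0.01009302] 0.041502732940491435 23.2667 [-2.03711455  1.32293606  5.58831513]
steel [268, 270, 104, 106, 8458] ctr [ 0.4908 -0.1093] n 121 res mm 0.17 px [[319.3 331.2]]
[0.00080839 0.0060929  0.00025371]
0 [1.63, -0.09, 2.7] [-0.0001, -0.0001, 0.0532]
1 [1.62, -0.18, 2.7] [-0.0001, -0.0001, 0.0532]
2 [1.61, -0.26, 2.7] [-0.0001, -0.0001, 0.0532]
3 [1.6, -0.35, 2.7] [-0.0001, -0.0001, 0.0532]
4 [1.58, -0.43, 2.7] [-0.0001, -0.0001, 0.0532]
5 [1.55, -0.52, 2.7] [-0.0001, -0.0001, 0.0532]
6 [1.52, -0.6, 2.7] [-0.0001, -0.0001, 0.0532]
7 [1.49, -0.68, 2.7] [-0.0001, -0.0001, 0.0532]
8 [1.45, -0.76, 2.7] [-0.0001, -0.0001, 0.0532]
9 [1.41, -0.83, 2.7] [-0.0001, -0.0001, 0.0532]
```

Run:
```python
from plan import *
off=np.array([.0006,.0062,.0003])
s,Rm,p=TR()
step(Rm,p+[0,0,.155],RTUBE,M+A[:,2]*.04-RTUBE@off,11)
```

```text
0 [1.59, 0.02, 2.46] [-0.0001, -0.0001, 0.0484]
1 [1.59, -0.06, 2.46] [-0.0001, -0.0001, 0.0484]
2 [1.58, -0.13, 2.46] [-0.0001, -0.0001, 0.0484]
3 [1.57, -0.21, 2.46] [-0.0001, -0.0001, 0.0484]
4 [1.56, -0.29, 2.46] [-0.0001, -0.0001, 0.0484]
5 [1.55, -0.36, 2.46] [-0.0001, -0.0001, 0.0484]
6 [1.53, -0.44, 2.46] [-0.0001, -0.0001, 0.0484]
7 [1.5, -0.51, 2.46] [-0.0001, -0.0001, 0.0484]
8 [1.48, -0.58, 2.46] [-0.0001, -0.0001, 0.0484]
9 [1.45, -0.65, 2.46] [-0.0001, -0.0001, 0.0484]
10 [1.42, -0.72, 2.45] [-0.0001, -0.0001, 0.0484]
```

>>> {"method": "play_rows", "body": {
  "motion": [
    [3.5,[0,-1.5,0],[0,0,0]],
    [3.5,[0,-3.5,0],[0,0,0]],
    [3.5,[0,-4.0,0],[0,0,0]],
    [3.5,[0,-4.0,0],[0,0,0]],
    [3.5,[0.8,-2.5,1.2],[0,0,0.0484]],
    [3.5,[1.59,-0.06,2.46],[0,0,0.0484]],
    [3.5,[1.58,-0.13,2.46],[0,0,0.0484]],
    [3.5,[1.57,-0.21,2.46],[0,0,0.0484]]
  ]
}}

```text
time: 23.93
eef_pos: [0.5256, -0.0128, 0.1647]
ee_rot: [0.707, 0.011, -0.147, -0.691]
contact_force: [-0.5, 0.1, -1.7]
width: 0.0412
```

>>> {"method": "play_rows", "body": {
  "motion": [
    [3.5,[1.56,-0.29,2.46],[0,0,0.0484]],
    [3.5,[1.55,-0.36,2.46],[0,0,0.0484]],
    [3.5,[1.53,-0.44,2.46],[0,0,0.0484]],
    [3.5,[1.5,-0.51,2.46],[0,0,0.0484]],
    [3.5,[1.48,-0.58,2.46],[0,0,0.0484]],
    [3.5,[1.45,-0.65,2.46],[0,0,0.0484]],
    [3.5,[1.42,-0.72,2.45],[0,0,0.0484]],
    [3.5,[0.8,0,1.2],[0,0,0]]
  ]
}}

```text
time: 24.6
eef_pos: [0.5994, 0.1953, 0.1558]
ee_rot: [0.698, -0.108, -0.264, -0.657]
contact_force: [0.5, -0.5, -2.6]
width: 0.0414
```

Run:
```python
from plan import *
off=np.array([.0006,.0062,.0003])
for i in range(5): c=cap("wrist","e4")
s,Rm,p=TR();print(p,s["time"],s["width"]);rim(c);handring(c,"steel",Rm,p,yt=-.0078)
print(delta(Rm,p,RTUBE,M+A[:,2]*.005-RTUBE@off))
```

```text
[0.59892266 0.1913382  0.15849709] 24.85 0.04155976918161017
rim offset from M mm (tube x,y): [ 0.05 -0.18] n 71 res 0.13
ring in tool x,z mm [ 1.34 -2.9 ] n 186 res 2.53
(array([-0.13599339,  3.05699655,  0.10912968]), array([-0.00074433, -0.00180927, -0.00046355]))
```

View pics/e4.png

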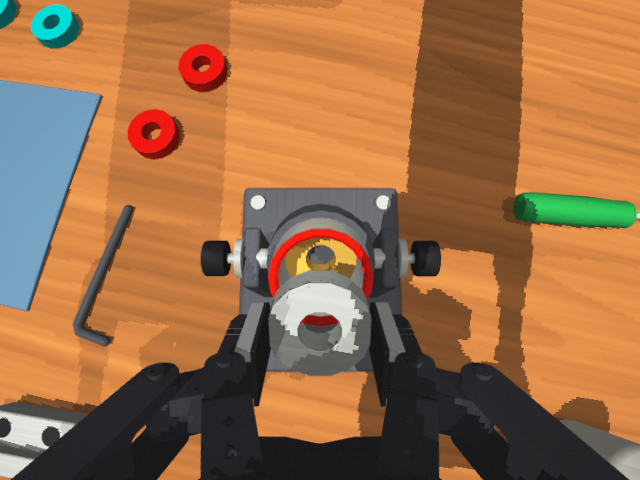

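>>> {"method": "play_rows", "body": {
  "motion": [
    [3.5,[-0.08,0.4,0.06],[-0.001,-0.002,0]],
    [3.5,[-0.08,0.7,0.05],[0,0,0]],
    [3.5,[0,0.8,0],[0,0,0]],
    [3.5,[0,0.6,0],[0,0,0]],
    [3.5,[0,0.4,0],[0,0,0]],
    [3.5,[0,0.15,0],[0,0,0]],
    [3.5,[0,0,0],[0,0,0]],
    [3.5,[0,0,0],[0,0,0]]
  ]
}}

```text
time: 25.52
eef_pos: [0.5825, 0.1894, 0.1332]
ee_rot: [0.699, -0.107, -0.262, -0.657]
contact_force: [-0.5, -0.7, -1.4]
width: 0.0412
```

```bash
python3 st.py e5;  python3 - <<'E'
from plan import *
off=np.array([.0009,.0062,.0003])
for i in range(2):c=cap("wrist")
s,Rm,p=TR();rim(c)
print(delta(Rm,p,RTUBE,M+A[:,2]*.005-RTUBE@off))
for x in (-.022,.022): print([proj(c,p+Rm@np.array([x+.0009,y,0])).round(1).tolist() for y in (.0062,-.0078)])
E
```

```text
F [ 0.9  1.8 -0.1] tau [ 0.004 -0.056 -0.359] w 0.04113589952749092 t 25.6167
TCP in tube mm [-0.48  0.35 11.96] rot err [0.0002 0.0007 0.0007]
rim offset from M mm (tube x,y): [ 0.04 -0.03] n 44 res 0.11
(array([-0.04399477,  0.07089471, -0.06628712]), array([0.00019365, 0.00076567, 0.00063733]))
[[[319.0, 268.8]], [[318.9, 282.6]]]
[[[319.0, 357.5]], [[318.9, 377.0]]]
```

View pics/e5z.png

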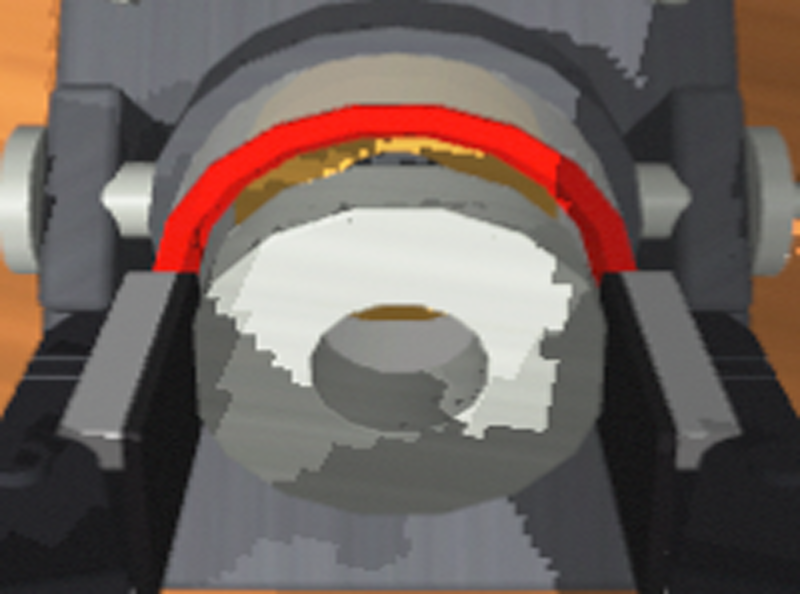

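>>> {"method": "play_rows", "body": {
  "motion": [
    [3.5,[-0.02,0,-0.07],[0,0.001,0]],
    [3.5,[0,0.1,0],[0,0,0]],
    [3.5,[0,0.25,0],[0,0,0]],
    [3.5,[0,0.25,0],[0,0,0]],
    [3.5,[0,0.25,0],[0,0,0]],
    [3.5,[0,0.2,0],[0,0,0]],
    [3.5,[0,0.1,0],[0,0,0]],
    [3.5,[0,0,0],[0,0,0]]
  ],
  "grip_force": 30
}}

```text
time: 26.38
eef_pos: [0.5763, 0.1873, 0.1229]
ee_rot: [0.699, -0.108, -0.262, -0.657]
contact_force: [-0.5, 0.2, -1.5]
width: 0.0411
```

```bash
python3 st.py e6
```

```text
F [ 0.7  1.2 -0.2] tau [-0.007  0.04  -0.341] w 0.04103614369331696 t 26.4833
TCP in tube mm [-0.81 -0.29 -0.  ] rot err [ 0.0001 -0.0002 -0.0001]
```

View pics/e6z.png

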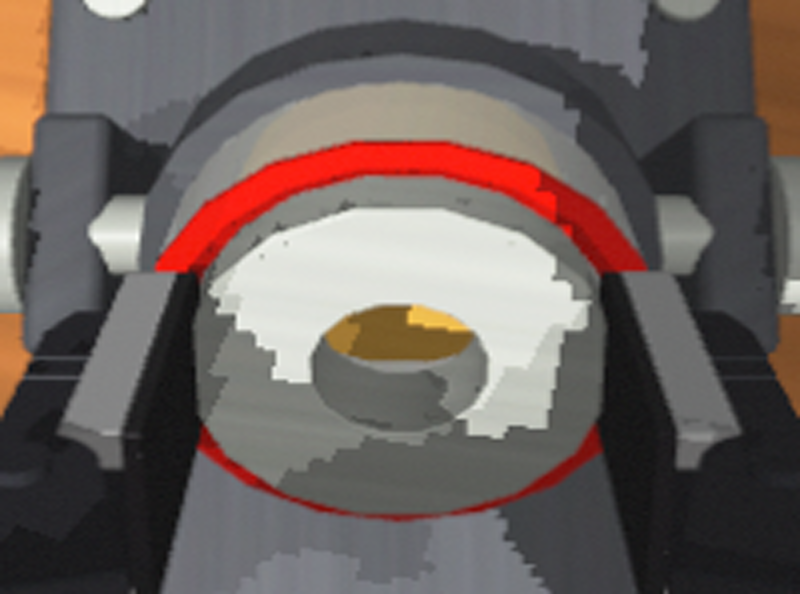

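Inserted about 6 mm force-free. Releasing and backing off.

>>> {"method": "play_rows", "body": {
  "motion": [
    [5.5,[0,0,0],[0,0,0]],
    [5.5,[0,0,0],[0,0,0]],
    [5.5,[0,0,0],[0,0,0]],
    [5.5,[0,-1.0,0],[0,0,0]],
    [5.5,[0,-2.0,0],[0,0,0]],
    [5.5,[0,-2.0,0],[0,0,0]],
    [2,[0,-0.5,0],[0,0,0]],
    [0,[0,0,0],[0,0,0]]
  ]
}}

```text
time: 27.15
eef_pos: [0.6053, 0.1938, 0.1724]
ee_rot: [0.699, -0.106, -0.261, -0.657]
contact_force: [0.0, 0.0, 0.3]
width: 0.0318
```

```bash
python3 st.py e7
python3 - <<'E'
from plan import *
for i in range(1): c=cap("wrist")
rim(c)
for d in (.018,.022,.014): print(d,proj(c,M-A[:,2]*d).round(1), [proj(c,M-A[:,2]*d+A@np.array(v)).round(0).tolist() for v in [(.022,0,0),(-.009,0,0),(.009,0,0),(0,.009,0)]])
cv2.imwrite("pics/e7y.png",cv2.resize(c["image"][210:320,260:380,::-1],None,fx=6,fy=5.4,interpolation=cv2.INTER_CUBIC))
E
```

```text
F [0.1 0.8 0.7] tau [-0.018 -0.003 -0.243] w 0.016621470724568006 t 27.25
TCP in tube mm [-0.75 -0.27 54.08] rot err [ 0.0001 -0.0001 -0.001 ]
rim offset from M mm (tube x,y): [-0.02 -0.07] n 85 res 0.14
0.018 [[319.7 261. ]] [[[320.0, 294.0]], [[320.0, 247.0]], [[320.0, 275.0]], [[335.0, 261.0]]]
0.022 [[319.7 258.6]] [[[320.0, 291.0]], [[320.0, 245.0]], [[320.0, 272.0]], [[334.0, 259.0]]]
0.014 [[319.7 263.4]] [[[320.0, 297.0]], [[320.0, 249.0]], [[320.0, 277.0]], [[335.0, 263.0]]]
```

View pics/e7y.png

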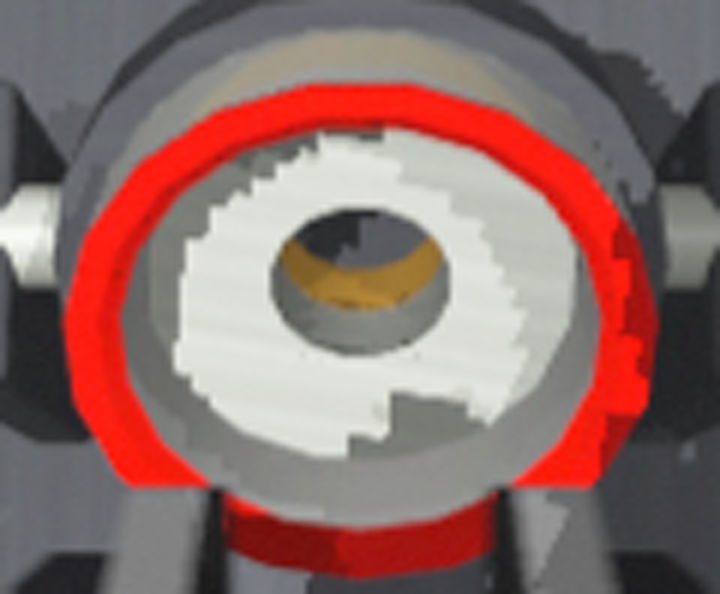

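Run:
```python
from plan import *
s,Rm,p=TR(); step(Rm,p,RDOWN,[.488,-.1955,.11],12)
```

```text
0 [-1.18, 1.27, -2.94] [-0.0, -0.0, -0.0446]
1 [-1.23, 1.22, -2.94] [-0.0, -0.0, -0.0446]
2 [-1.29, 1.16, -2.94] [-0.0, -0.0, -0.0446]
3 [-1.34, 1.1, -2.94] [-0.0, -0.0, -0.0446]
4 [-1.39, 1.04, -2.94] [-0.0, -0.0, -0.0446]
5 [-1.43, 0.98, -2.94] [-0.0, -0.0, -0.0446]
6 [-1.47, 0.92, -2.94] [-0.0, -0.0, -0.0446]
7 [-1.51, 0.85, -2.94] [-0.0, -0.0, -0.0446]
8 [-1.55, 0.78, -2.94] [-0.0, -0.0, -0.0446]
9 [-1.58, 0.71, -2.94] [-0.0, -0.0, -0.0446]
10 [-1.61, 0.64, -2.94] [-0.0, -0.0, -0.0446]
11 [-1.64, 0.57, -2.94] [-0.0, -0.0, -0.0446]
```

>>> {"method": "play_rows", "body": {
  "motion": [
    [3,[-1.18,0.3,-2.94],[0,0,-0.0446]],
    [5,[-1.23,0.5,-2.94],[0,0,-0.0446]],
    [6,[-1.29,0.7,-2.94],[0,0,-0.0446]],
    [6,[-1.34,1.2,-2.94],[0,0,-0.0446]],
    [6,[-1.39,1.5,-2.94],[0,0,-0.0446]],
    [6,[-1.43,1.5,-2.94],[0,0,-0.0446]],
    [6,[-1.47,1.4,-2.94],[0,0,-0.0446]],
    [6,[-1.51,1.2,-2.94],[0,0,-0.0446]]
  ]
}}

```text
time: 27.97
eef_pos: [0.5295, -0.0652, 0.1298]
ee_rot: [0.707, 0.018, -0.142, -0.693]
contact_force: [0.4, 0.1, -0.2]
width: 0.06
```

>>> {"method": "play_rows", "body": {
  "motion": [
    [6,[-1.55,0.9,-2.94],[0,0,-0.0446]],
    [6,[-1.58,0.8,-2.94],[0,0,-0.0446]],
    [6,[-1.61,0.64,-2.94],[0,0,-0.0446]],
    [6,[-1.64,0.57,-2.94],[0,0,-0.0446]],
    [6,[0,0,0],[0,0,0]],
    [6,[0,0,0],[0,0,0]],
    [6,[0,0,0],[0,0,0]],
    [6,[0,0,0],[0,0,0]]
  ]
}}

```text
time: 28.63
eef_pos: [0.4933, -0.1926, 0.1092]
ee_rot: [-0.702, -0.081, 0.08, 0.703]
contact_force: [-0.5, 0.3, -0.0]
width: 0.0599
```

Run:
```python
from plan import *
for i in range(3):c=cap("wrist","f1")
s,Rm,p=TR();print(p,s["width"],s["time"])
ring(c,"black",[.4947,-.1961,.018],lo=-.2);ctr,m=ring(c,"black",[.4947,-.1961,.018],lo=.2)
print(delta(Rm,p,RDOWN,[*ctr,.0105]))
```

```text
[ 0.49373654 -0.19276141  0.10951067] 0.060139965062643255 28.7833
black [280, 211, 67, 68, 3117] ctr [ 0.4938 -0.1966] n 103 res mm 0.25 px [[313.1 247. ]]
black [280, 211, 67, 68, 3117] ctr [ 0.4938 -0.1966] n 78 res mm 0.22 px [[313.1 247. ]]
(array([-0.10570541,  9.90083923, -0.37778559]), array([1.68434027e-05, 2.08900260e-03, 2.52368747e-03]))
```

View pics/f1.png

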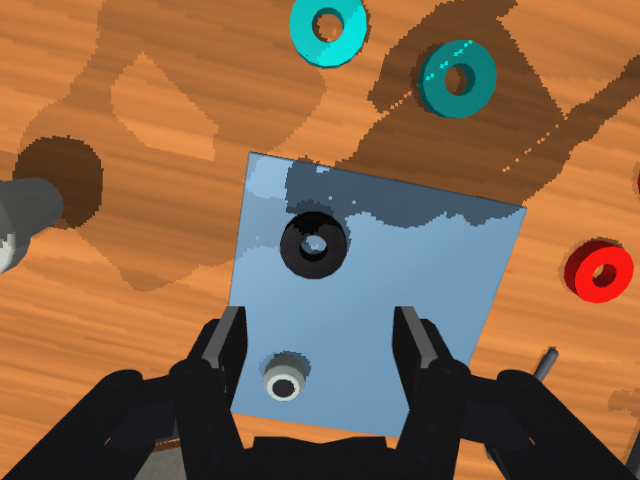

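>>> {"method": "play_rows", "body": {
  "motion": [
    [6,[-0.05,1.5,-0.2],[0,0.002,0.002]],
    [6,[-0.05,2.5,-0.18],[0,0,0]],
    [6,[0,2.7,0],[0,0,0]],
    [6,[0,1.7,0],[0,0,0]],
    [5,[0,1.0,0],[0,0,0]],
    [5,[0,0.45,0],[0,0,0]],
    [5,[0,0,0],[0,0,0]],
    [5,[0,0,0],[0,0,0]]
  ]
}}

```text
time: 29.45
eef_pos: [0.4941, -0.1981, 0.012]
ee_rot: [0.703, 0.08, -0.079, -0.702]
contact_force: [0.1, 0.2, -0.3]
width: 0.05
```

Run:
```python
from plan import *
for i in range(4):c=cap("wrist","f2")
s,Rm,p=TR();print(p,s["width"],s["time"])
ctr,m=ring(c,"black",[.4938,-.1966,.018],lo=.2)
print(Rm.T@(np.r_[ctr,.004]-p)*100,delta(Rm,p,RDOWN,[*ctr,.0105]))
```

```text
[ 0.49412804 -0.19846417  0.0123085 ] 0.049920728975239 29.65
black [271, 268, 106, 104, 7953] ctr [ 0.4941 -0.1965] n 119 res mm 0.16 px [[323.5 327.2]]
[0.04379319 0.83058363 0.1916805 ] (array([0.04528556, 0.18058656, 0.19042272]), array([ 0.00193737, -0.00201319,  0.00229402]))
```

View pics/f2.png

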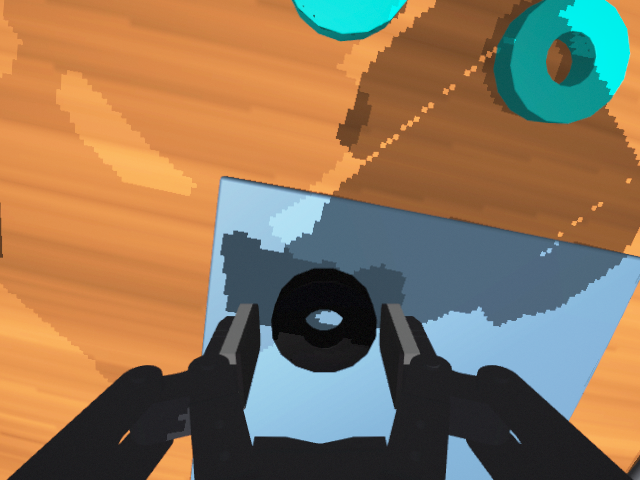

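>>> {"method": "play_rows", "body": {
  "motion": [
    [5,[0.03,0.18,0.18],[0,0,0]],
    [5,[0,0,0],[0,0,0]],
    [5,[0,0,0],[0,0,0]],
    [4,[0,0,0],[0,0,0]],
    [3.5,[0,0,0],[0,0,0]],
    [3.5,[0,0,0],[0,0,0]],
    [3.5,[0,0,0],[0,0,0]],
    [3.5,[0,0,0],[0,0,0]]
  ],
  "grip_force": 50
}}

```text
time: 30.32
eef_pos: [0.4933, -0.1962, 0.0098]
ee_rot: [0.703, 0.08, -0.079, -0.703]
contact_force: [-1.2, 1.5, 4.8]
width: 0.041
```

Run:
```python
from plan import *
for i in range(2):c=cap("wrist","f3")
s,Rm,p=TR();print(p,s["width"],s["time"],s["contact_force"])
ctr,m=ring(c,"black",[.494,-.1965,.018],lo=.2)
off=Rm.T@(np.r_[ctr,.004]-p);print(off)
step(Rm,p+[0,0,.155],RTUBE,M+A[:,2]*.04-RTUBE@off,12)
```

```text
[ 0.49329171 -0.19617124  0.00983882] 0.04117023277351509 30.4167 [-1.21328491  2.19668478  5.62893308]
black [235, 272, 165, 123, 10699] ctr [ 0.5018 -0.1983] n 275 res mm 7.7 px [[309.  346.3]]
[ 0.00780994  0.00584642 -0.00397356]
0 [1.53, -0.01, 3.0] [-0.0, -0.0002, 0.0444]
1 [1.53, -0.08, 3.0] [-0.0, -0.0002, 0.0444]
2 [1.53, -0.15, 3.0] [-0.0, -0.0002, 0.0444]
3 [1.52, -0.22, 3.0] [-0.0, -0.0002, 0.0444]
4 [1.51, -0.28, 3.0] [-0.0, -0.0002, 0.0444]
5 [1.5, -0.35, 3.0] [-0.0, -0.0002, 0.0444]
6 [1.48, -0.42, 2.99] [-0.0, -0.0002, 0.0444]
7 [1.46, -0.48, 2.99] [-0.0, -0.0002, 0.0444]
8 [1.44, -0.55, 2.99] [-0.0, -0.0002, 0.0444]
9 [1.41, -0.61, 2.99] [-0.0, -0.0002, 0.0444]
10 [1.38, -0.67, 2.99] [-0.0, -0.0002, 0.0444]
11 [1.35, -0.73, 2.99] [-0.0, -0.0002, 0.0444]
```

Run:
```python
from plan import *
s,Rm,p=TR()
off=np.array([.0006,.006,.0003])
step(Rm,p+[0,0,.155],RTUBE,M+A[:,2]*.04-RTUBE@off,12)
```

```text
0 [1.59, 0.02, 2.96] [-0.0, -0.0002, 0.0444]
1 [1.59, -0.05, 2.96] [-0.0, -0.0002, 0.0444]
2 [1.58, -0.12, 2.96] [-0.0, -0.0002, 0.0444]
3 [1.58, -0.19, 2.96] [-0.0, -0.0002, 0.0444]
4 [1.57, -0.26, 2.96] [-0.0, -0.0002, 0.0444]
5 [1.55, -0.33, 2.96] [-0.0, -0.0002, 0.0444]
6 [1.54, -0.4, 2.96] [-0.0, -0.0002, 0.0444]
7 [1.52, -0.47, 2.96] [-0.0, -0.0002, 0.0444]
8 [1.5, -0.54, 2.96] [-0.0, -0.0002, 0.0444]
9 [1.47, -0.6, 2.96] [-0.0, -0.0002, 0.0444]
10 [1.44, -0.67, 2.96] [-0.0, -0.0002, 0.0444]
11 [1.41, -0.73, 2.96] [-0.0, -0.0002, 0.0444]
```

View pics/f3.png

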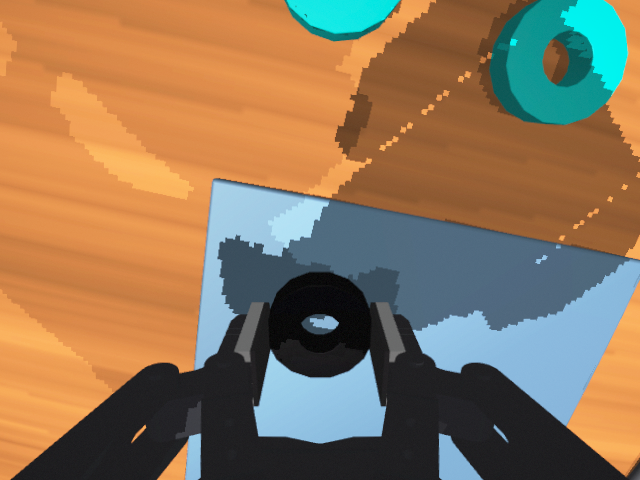

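>>> {"method": "play_rows", "body": {
  "motion": [
    [3.5,[0,-1.5,0],[0,0,0]],
    [3.5,[0,-3.5,0],[0,0,0]],
    [3.5,[0,-4.0,0],[0,0,0]],
    [3.5,[0,-4.0,0],[0,0,0]],
    [3.5,[0.8,-2.5,1.5],[0,0,0.0444]],
    [3.5,[1.59,0.02,2.96],[0,0,0.0444]],
    [3.5,[1.59,-0.05,2.96],[0,0,0.0444]],
    [3.5,[1.58,-0.12,2.96],[0,0,0.0444]]
  ]
}}

```text
time: 31.08
eef_pos: [0.5246, -0.0816, 0.1624]
ee_rot: [0.708, 0.016, -0.141, -0.692]
contact_force: [0.2, -1.0, -1.1]
width: 0.0412
```

>>> {"method": "play_rows", "body": {
  "motion": [
    [3.5,[1.58,-0.19,2.96],[0,0,0.0444]],
    [3.5,[1.57,-0.26,2.96],[0,0,0.0444]],
    [3.5,[1.55,-0.33,2.96],[0,0,0.0444]],
    [3.5,[1.54,-0.4,2.96],[0,0,0.0444]],
    [3.5,[1.52,-0.47,2.96],[0,0,0.0444]],
    [3.5,[1.5,-0.54,2.96],[0,0,0.0444]],
    [3.5,[1.47,-0.6,2.96],[0,0,0.0444]],
    [3.5,[1.44,-0.67,2.96],[0,0,0.0444]]
  ]
}}

```text
time: 31.75
eef_pos: [0.5952, 0.1783, 0.154]
ee_rot: [0.699, -0.109, -0.262, -0.657]
contact_force: [1.2, -1.3, 0.1]
width: 0.0412
```

Run:
```python
from plan import *
off=np.array([.0007,.006,.0003])
for i in range(3): c=cap("wrist","f4")
s,Rm,p=TR();print(p,s["time"],s["width"])
print(delta(Rm,p,RTUBE,M+A[:,2]*.03-RTUBE@off))
```

```text
[0.59454819 0.17883838 0.15106907] 31.9 0.041624907119125865
(array([ 0.08560206, -0.42292464,  1.23092908]), array([ 0.00033133,  0.00145395, -0.0035723 ]))
```

>>> {"method": "play_rows", "body": {
  "motion": [
    [3.5,[0.04,0,0.6],[0,0.0015,-0.0036]],
    [3.5,[0.04,0,0.63],[0,0,0]],
    [3.5,[0,0.4,0],[0,0,0]],
    [3.5,[0,0.6,0],[0,0,0]],
    [3.5,[0,0.6,0],[0,0,0]],
    [3.5,[0,0.4,0],[0,0,0]],
    [3.5,[0,0,0],[0,0,0]],
    [3.5,[0,0,0],[0,0,0]]
  ]
}}

```text
time: 32.57
eef_pos: [0.5828, 0.1862, 0.1366]
ee_rot: [0.699, -0.108, -0.26, -0.657]
contact_force: [-0.4, -0.4, -0.5]
width: 0.0413
```

```bash
python3 st.py f5;  python3 - <<'E'
from plan import *
off=np.array([.0007,.006,.0003])
for i in range(2):c=cap("wrist")
s,Rm,p=TR();rim(c)
print(delta(Rm,p,RTUBE,M+A[:,2]*.005-RTUBE@off))
for x in (-.022,.022): print([proj(c,p+Rm@np.array([x+.0007,y,0])).round(1).tolist() for y in (.006,-.008)])
E
```

```text
F [0.9 0.3 0.5] tau [ 0.034  0.001 -0.334] w 0.04127569559242883 t 32.6667
TCP in tube mm [-2.38 -2.74 15.03] rot err [-0.001  -0.0036  0.0043]
rim offset from M mm (tube x,y): [0.01 0.  ] n 45 res 0.13
(array([0.15473078, 0.41718946, 0.23394971]), array([-0.00089041, -0.00354367,  0.00454729]))
[[[319.1, 268.7]], [[319.1, 282.5]]]
[[[319.1, 357.6]], [[319.1, 377.2]]]
```

View pics/f5z.png

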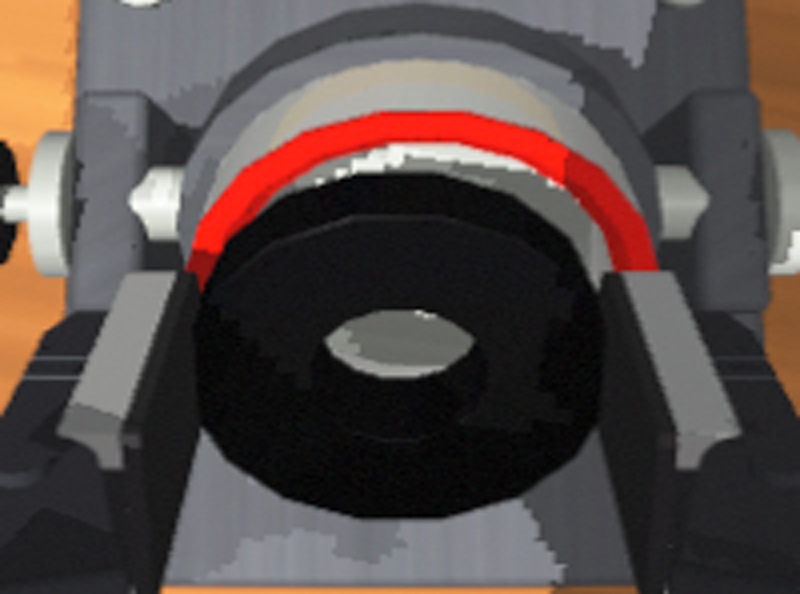

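>>> {"method": "play_rows", "body": {
  "motion": [
    [3.5,[0.06,0,0.12],[-0.001,-0.0035,0.0045]],
    [3.5,[0.05,0.1,0.11],[0,0,0]],
    [3.5,[0,0.2,0],[0,0,0]],
    [3.5,[0,0.1,0],[0,0,0]],
    [3.5,[0,0,0],[0,0,0]],
    [3.5,[0,0,0],[0,0,0]],
    [3.5,[0,0,0],[0,0,0]],
    [3.5,[0,0,0],[0,0,0]]
  ]
}}

```text
time: 33.43
eef_pos: [0.5817, 0.1885, 0.1329]
ee_rot: [0.699, -0.108, -0.262, -0.657]
contact_force: [0.2, 0.3, -0.4]
width: 0.0412
```

Run:
```python
from plan import *
off=np.array([.0011,.006,.0002])
for i in range(3):c=cap("wrist")
s,Rm,p=TR();rim(c)
print(s["time"],delta(Rm,p,RTUBE,M+A[:,2]*.005-RTUBE@off))
```

```text
rim offset from M mm (tube x,y): [-0.   -0.03] n 42 res 0.12
33.5833 (array([ 0.01623391, -0.01268053,  0.00996238]), array([ 7.23519081e-05,  4.00339420e-05, -5.09490114e-04]))
```

>>> {"method": "play_rows", "body": {
  "motion": [
    [3.5,[0.01,0.1,0.01],[0,0,0]],
    [3.5,[0,0.2,0],[0,0,0]],
    [3.5,[0,0.25,0],[0,0,0]],
    [3.5,[0,0.25,0],[0,0,0]],
    [3.5,[0,0.2,0],[0,0,0]],
    [3.5,[0,0.1,0],[0,0,0]],
    [3.5,[0,0,0],[0,0,0]],
    [3.5,[0,0,0],[0,0,0]]
  ],
  "grip_force": 30
}}

```text
time: 34.25
eef_pos: [0.5762, 0.1874, 0.1232]
ee_rot: [0.699, -0.108, -0.262, -0.657]
contact_force: [0.3, 0.2, -0.8]
width: 0.0415
```

```bash
python3 st.py f6
```

```text
F [ 0.1  0.9 -0. ] tau [-0.027 -0.011 -0.308] w 0.041235128303835036 t 34.35
TCP in tube mm [-1.13 -0.15 -0.05] rot err [ 0.0001  0.0001 -0.0003]
```

View pics/f6z.png

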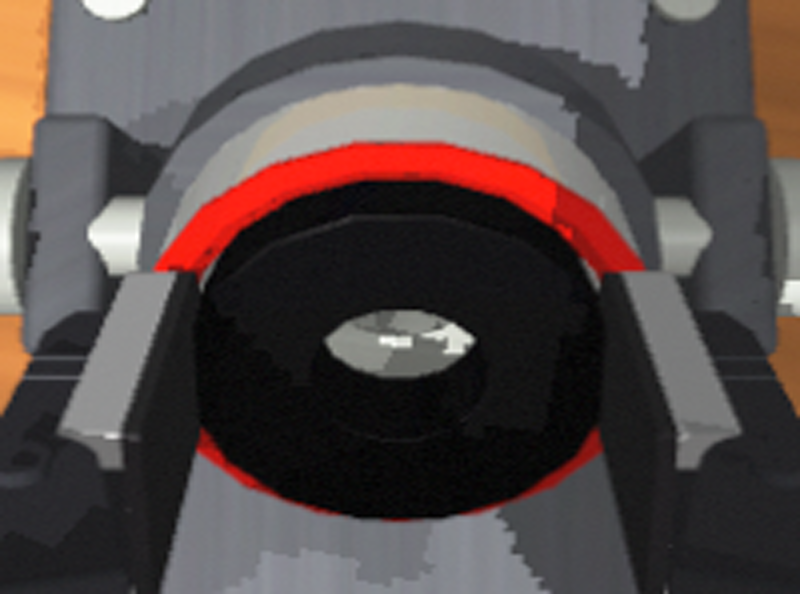

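Inserted force-free. Releasing, backing off and closing.

>>> {"method": "play_rows", "body": {
  "motion": [
    [5.5,[0,0,0],[0,0,0]],
    [5.5,[0,0,0],[0,0,0]],
    [5.5,[0,0,0],[0,0,0]],
    [5.5,[0,-1.0,0],[0,0,0]],
    [5.5,[0,-1.5,0],[0,0,0]],
    [5.5,[0,-1.5,0],[0,0,0]],
    [0,[0,0,0],[0,0,0]],
    [0,[0,0,0],[0,0,0]]
  ]
}}

```text
time: 35.02
eef_pos: [0.5967, 0.192, 0.1583]
ee_rot: [0.699, -0.107, -0.262, -0.657]
contact_force: [-0.5, 0.1, -1.1]
width: 0.0319
```

```bash
python3 st.py f7
python3 - <<'E'
from plan import *
c=cap("wrist","f8");rim(c)
for d in (.004,.008,.0): print(d, [proj(c,M-A[:,2]*d+A@np.array(v)).round(1).tolist() for v in [(.022,0,0),(-.022,0,0),(-.009,0,0),(.009,0,0)]])
cv2.imwrite("pics/f7y.png",cv2.resize(c["image"][220:330,260:380,::-1],None,fx=6,fy=5.4,interpolation=cv2.INTER_CUBIC))
E
```

```text
F [ 0.  -0.1 -0. ] tau [ 0.045  0.023 -0.27 ] w 0.01669224476696448 t 35.1167
TCP in tube mm [-1.22 -0.1  38.61] rot err [-0.      0.0001 -0.0022]
rim offset from M mm (tube x,y): [ 0.03 -0.07] n 79 res 0.11
0.004 [[[319.3, 318.7]], [[319.4, 242.5]], [[319.4, 266.2]], [[319.3, 297.3]]]
0.008 [[[319.3, 315.1]], [[319.4, 240.1]], [[319.4, 263.4]], [[319.4, 294.0]]]
0.0 [[[319.3, 322.4]], [[319.4, 245.0]], [[319.3, 269.1]], [[319.3, 300.7]]]
```

View pics/f7y.png

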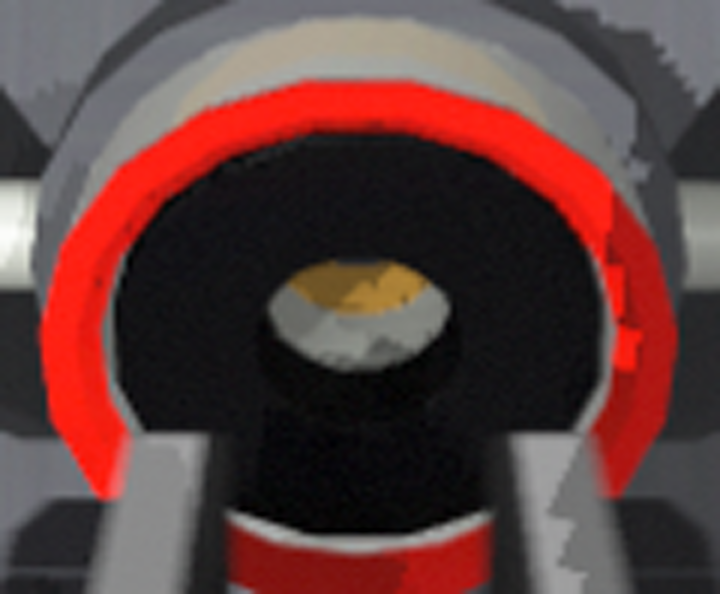

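>>> {"method": "play_rows", "body": {
  "motion": [
    [0,[0.12,0.5,0],[0,0,0]],
    [0,[0,0.9,0],[0,0,0]],
    [0,[0,1.0,0],[0,0,0]],
    [0,[0,0.8,0],[0,0,0]],
    [0,[0,0.5,0],[0,0,0]],
    [0,[0,0.2,0],[0,0,0]],
    [0,[0,0,0],[0,0,0]],
    [0,[0,0,0],[0,0,0]]
  ]
}}

```text
time: 35.83
eef_pos: [0.5779, 0.1877, 0.1238]
ee_rot: [0.699, -0.108, -0.262, -0.657]
contact_force: [-0.6, -0.5, 0.2]
width: -0.0002
```

```bash
python3 st.py f9
```

```text
F [-0.4 -0.2 -0.3] tau [ 0.012 -0.006 -0.213] w 2.0360878022076044e-05 t 35.9333
TCP in tube mm [ 0.17 -0.21  1.48] rot err [0.0002 0.     0.0006]
```

View pics/f9z.png

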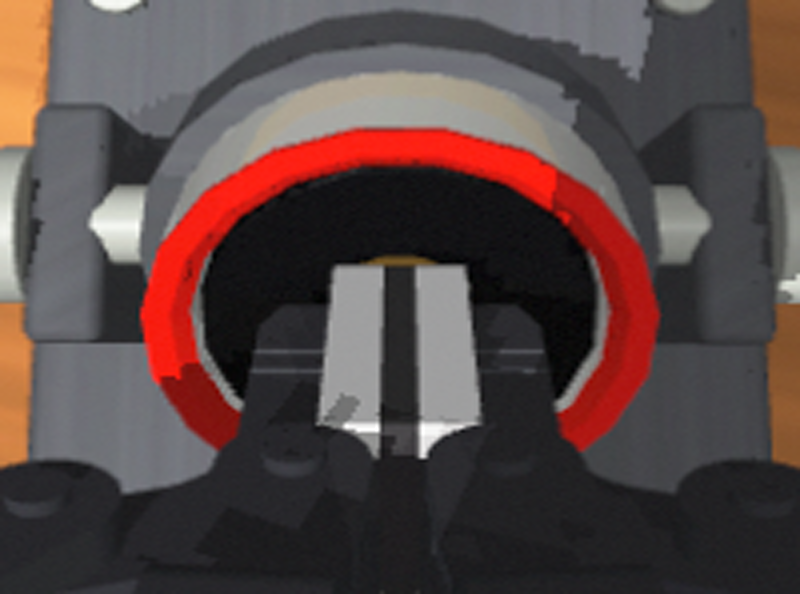

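>>> {"method": "play_rows", "body": {
  "motion": [
    [0,[0,0.15,0],[0,0,0]],
    [0,[0,0.15,0],[0,0,0]],
    [0,[0,0.15,0],[0,0,0]],
    [0,[0,0.15,0],[0,0,0]],
    [0,[0,0.15,0],[0,0,0]],
    [0,[0,0.12,0],[0,0,0]],
    [0,[0,0,0],[0,0,0]],
    [0,[0,0,0],[0,0,0]]
  ]
}}

```text
time: 36.6
eef_pos: [0.5756, 0.1872, 0.1196]
ee_rot: [0.699, -0.106, -0.26, -0.657]
contact_force: [4.2, 2.2, 12.2]
width: -0.0001
```

```bash
python3 st.py g1
```

```text
F [ -2.6 -12.7   0.7] tau [0.13  0.015 0.193] w -0.0002796236529900254 t 36.7
TCP in tube mm [ 0.15 -0.16 -3.77] rot err [ 0.0002 -0.      0.0055]
```

>>> {"method": "play_rows", "body": {
  "motion": [
    [0,[0,-0.5,0],[0,0,0]],
    [0,[0,-1.0,0],[0,0,0]],
    [0,[0,-2.0,0],[0,0,0]],
    [0,[0,-2.5,0],[0,0,0]],
    [0,[0,-2.5,0],[0,0,0]],
    [0,[0,-1.5,0],[0,0,0]],
    [0,[0,0,0],[0,0,0]],
    [0,[0,0,0],[0,0,0]]
  ]
}}

```text
time: 37.37
eef_pos: [0.6233, 0.1982, 0.2021]
ee_rot: [0.699, -0.107, -0.262, -0.657]
contact_force: [-0.2, -0.2, -1.3]
width: 0.0
```

```bash
python3 st.py g2
python3 - <<'E'
from plan import *
c=cap("wrist","g3");rim(c);cap("top","g3t");
for d in (.004,.007): print(d, [proj(c,M-A[:,2]*d+A@np.array(v)).round(1).tolist() for v in [(.022,0,0),(-.022,0,0),(0,.022,0),(0,-.022,0)]])
cv2.imwrite("pics/g3z.png",cv2.resize(c["image"][180:320,240:400,::-1],None,fx=5,fy=4.2,interpolation=cv2.INTER_CUBIC))
E
```

```text
F [-0.   0.2  0.3] tau [-0.04   0.005 -0.238] w -0.00014974998959519663 t 37.4667
TCP in tube mm [ 1.300e-01 -6.000e-02  8.998e+01] rot err [-0.0002  0.0002 -0.0038]
rim offset from M mm (tube x,y): [ 0.04 -0.11] n 91 res 0.15
0.004 [[[319.4, 278.9]], [[319.4, 215.5]], [[352.9, 248.1]], [[285.9, 248.0]]]
0.007 [[[319.4, 277.2]], [[319.4, 214.3]], [[352.6, 246.6]], [[286.2, 246.6]]]
```

View pics/g3z.png

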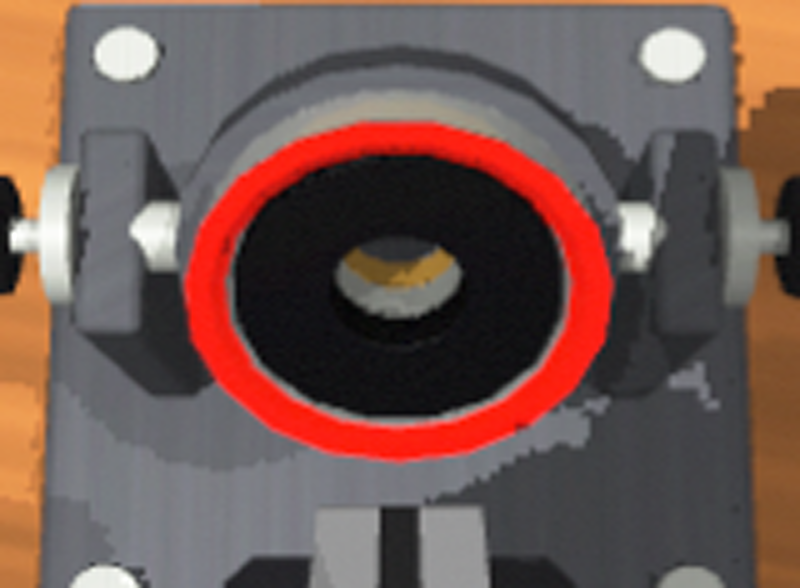

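View pics/g3t.png

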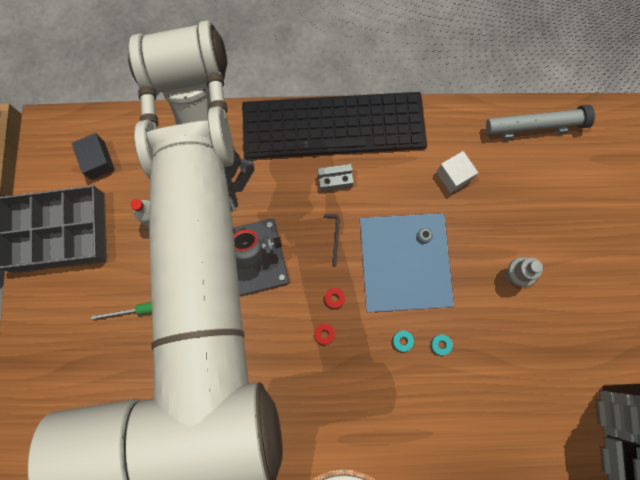

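The black ring sits level, with its front edge at row 180+415/4.2 ≈ 279 against 278.9 predicted for 4 mm below the mouth. Steel and brass show through its hole. The rim is still where it was and everything else is undisturbed, so I'm handing in.

Run:
```python
from rig import close_job
print(close_job())
```

```text
the job is handed in; nothing more can be done
None
```

The tube is loaded with brass at the bottom, steel in the middle and black on top, and the job was handed in at about 37.5 s of the 72 s allowed.

Each ring was gripped by its upper half, started about 6 mm into the mouth with no contact force, and released to slide down. I then pressed the finished column once with the closed fingers.

**Last checks**
- **Push:** at about 12.7 N along the axis, the fingertips stopped 3.8 mm below the mouth. The full column should end 4 mm below it.
- **Last wrist view:** the black ring's edge lies where a depth of 4 mm predicts, with steel and then brass visible through its hole.
- **Stand:** the rim is within about 0.1 mm of where I measured it before loading.
- **Bench:** the nut, the look-alikes and the other visible items look unmoved. The arm hid part of the driver and the oil bottle in the last top view.
- **Robot:** it was clear of everything at the end, with the gripper empty.

**What went wrong along the way:** my first brass grasp was too deep, with the fingertips level with the ring's underside. At the mouth it met about 11–12 N in two tries, almost certainly the fingertips on the rim. I took the ring back to the mat, gripped it higher, and it then went in freely. I did not push the brass and steel rings separately. After each dropped, a wrist view showed it home to within 1–2 mm, and the final push confirmed the whole column.

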